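Make up the saw repair kit and the door fitting kit

ROBOT

A 6-joint arm with a two-finger parallel gripper is mounted at the origin on the work surface; the furniture and walls round the work are solid. World frame = base frame: x ahead of the robot, y to its left, z up, the work surface at z = 0. Lengths are in m, angles in rad, forces in N, time in s.
With the tool pointing down it reaches from about 0.3 to 0.875 m from the base axis. Payload 4.2 kg.
Tool frame: the origin (TCP) lies at the very end of the fingers, on their centre line; the grasp point (between the pads) lies 19 mm behind it; z points along the fingers, y is the line along which they close (so a half turn about z gives the same grasp; the last joint's range is limited). The gripper opens to 85 mm and grips with 20 to 120 N. Pads are 22 mm wide; open, the fingers measure 114 mm over their backs; the gripper's body (76 mm by 85 mm) begins 54 mm behind the grasp point. The pads swing forward as they close: fully open they stand 13 mm farther back than shut.
Start: joints at [-1.154, 0.32, 1.565, -0, 1.257, -0.02], TCP at [0.243, -0.521, 0.204] pointing down, gripper open.
Joint ranges: [-3.11, 3.11], [-0.84, 2.01], [0.21, 2.61], [-1.34, 4.49], [0.05, 2.63], [-2.56, 2.56]. Speed limits (rad/s): [2.57, 2.57, 3.14, 3.14, 3.14, 3.14].

INTERFACE

Orientations are given as a unit quaternion [w, x, y, z].
In Python, from cell import r gives the robot as it stands. The module is installed in compiled form; this text tells all that it offers.
- The arm moves only by the tool drive_tool, never from a script. Its arguments are lists of equal length, an entry for each row: "dp": the shift along the tool's x, y, z scaled (see below), a list of three; "rotation": the turn, a rotation vector about the tool's x, y, z scaled (see below), a list of three; "hand": the opening, from -1 (shut) to 1 (fully open). A call has 1 to 8 rows; each row is the pose to reach, as a shift and turn from the pose commanded when the call began, along the tool's axes at that moment; what a row does not reach only later rows make up. The controller multiplies each number of a shift by 0.75 m and each number of a turn by 45 degrees. A row lasts 1/10 s, in which the tool goes at most 50 mm and 8.59 degrees, less where a joint would pass 70% of its speed; a pose out of reach is approached as far as the arm can. A call with a number of a shift or a turn outside -1 to 1 is refused whole. A call with a gripper value outside its range is refused whole. The fingers move at their own pace and stop on an object; "newtons" is the grip in N (left out, the last holds). Time passes only in rows, so rows that repeat a pose let the fingers close. It gives the time, the measured TCP pose, the force, the opening and the grip force at its end, in the units of the state.
- r.read_state(): the state, without advancing time (a new reading comes with each control period).
- r.read_camera(name): name is "side" or "top" or "wrist"; returns a dict with "img" (384x512x3 uint8, red, green, blue), "fx", "fy", "cx", "cy" (pixels), "eye" and "rotation" of the camera in the world; the wrist camera has in their place "tool_from_camera" (4x4, takes a point from camera to tool coordinates, whose origin is the TCP and whose axes are the flange's). Camera axes: x right, y down, z forward; pixel columns grow to the right and rows downward; lengths in m; the calibration is good to about 2 mm. A picture is of the moment at which its call begins: read the wrist's pose just before it. There is no depth.
- r.sign_off(): hands the job in; it is judged then, once.
The state is a dict: "t": time; "joint_positions": joint angles; "qvel": joint speeds; "effort": joint torques, N m; "tcp_pos": TCP position; "tcp_rot": TCP orientation; "force": force on the tool from outside, world axes, zero at the start; "torque": the same for the moment, N m; "gripper_width": finger opening in m; "grip_force": force on a finger pad.
Only numpy, scipy, OpenCV 4.12 (cv2) and the standard library are available. Lean on these libraries where they do the work, as an engineer would, in place of code of your own. Each camera call takes 0.05 s, during which the arm holds its last target. There are 200 camera calls.

TASK

Make up two kits on the bench: in the yellow tray the brass gear, the short spanner and the roll of black tape; in the blue tray the sanding block and the jar of screws. The gear goes onto the tray's post, turned so that its keyway drops over the red key and it sits fully home; everything else lies flat on the tray floor inside the lip, with the jar kept upright. Leave the tape measure and the pliers where they are.

Things in the scene. Friction and masses are not known exactly. Their poses are not given: they have to be found in the camera images.
- yellow_tray: Yellow fixed tray, 150 x 200 mm, long along own y; origin centre of underside. Floor at z 6, lip 5 wide, 5 above the floor. Steel post at own (35, 45) mm, diameter 16, top 28 above the floor, last 7 mm tapered. Its red key, 6 wide, points along the tray's own +x, ends 14 mm from the post axis, and is 18 high above the floor.
- blue_tray: Blue fixed tray, no post, 150 x 200 mm (inside 140 x 190), long along own y. Floor 6 mm above the bench, lip 5 mm wide, 5 mm above the floor. Origin at the centre of the underside, z up. Close behind the trays stands the mitre saw: its base is about 50 mm high, its motor overhangs from 235 mm up; carry things round the front of it.
- gear: Brass gear lying flat, hub up: toothed disc 63 mm across, 12 thick; hub 40 in diameter, top at z 34 (grasp here). Through bore 21 mm with one keyway 10.4 wide reaching 16.5 mm from the axis along own +x, with red marks on disc and hub. Drops on the post only with the keyway over the key (2 mm play), else stops 18 mm high. Origin: centre of underside, on the axis.
- spanner: Short steel adjustable spanner lying flat, 40 x 157 x 14 mm, long along own y; jaw end at -y, shank (22 mm wide or less, 9 mm thick, its top 10 mm above the underside) from y = -22 to +78 mm. Origin at the centre of its underside, z up.
- tape_roll: Roll of black electrical tape with a tan core lying flat, 55 mm in diameter, 19 mm high (its hole is closed to the fingers: grasp it by the outside). Origin at the centre of its underside, z up.
- jar: Clear jar of screws with a red screw lid, standing, 65 mm in diameter at the lid, 60 mm below it, 99 mm high; the lid takes the top 11 mm. Origin at the centre of its underside, z up.
- sanding_block: Wooden sanding block with a dark abrasive sole, lying flat, 60 x 112 x 32 mm, long along own y. Origin at the centre of its underside, z up.
- tape_measure: Yellow tape measure with a black centre, lying on its side, 74 x 71 x 36 mm; belongs to no kit, leave it alone. Origin at the centre of its underside.
- pliers: Red-handled pliers lying flat, 54 x 173 x 12 mm, long along own y; belong to no kit, leave them alone. Origin at the centre of their underside.
There are look-alikes about, which are no part of the job. Several things have the shape of the tape_roll; the one meant has the colours described above.

How it is judged:
By the outcome, as a careful person would: the job done as asked, in the order asked, and still so for the second after the job is handed in, with the robot touching nothing.
It also fails if it takes over 138 s, if anything falls off the work surface, if the arm or the gripper's body presses on something with over 40 N, if the wrist force passes 120 N, or if a joint passes its speed limit or range.

## Working session

There is one attempt and no reset: what is moved stays moved. The work goes in short steps, Python scripts to look and compute and a tool call to move; the robot and the scene stay as the last step left them, time stands still between calls to the robot, and variables do not carry over. Pictures are saved under pics/ and viewed, at most 14 in all, crops included, and the job is handed in when it is done.

Besides the shell and the picture viewer there is one more tool, called by a JSON object that holds its "name" and its "arguments", one argument or row to a line. drive_tool: Moves the arm, as the interface text tells. Shifts and turns lie within -1 to 1; 1 stands for 0.75 m of shift or 45 degrees of turn. Its arguments: {"type":"object","properties":{"dp":{"type":"array","items":{"type":"array","items":{"type":"number"}}},"rotation":{"type":"array","items":{"type":"array","items":{"type":"number"}}},"hand":{"type":"array","items":{"type":"number"}},"newtons":{"type":"number"}},"required":["dp","rotation","hand"]}

```bash
mkdir -p pics; ls; cat > h.py <<'E'
import numpy as np, cv2, pickle
from scipy.spatial.transform import Rotation as R
from cell import r
E
python3 - <<'E'
from h import *
for n in ("top","side"):
    c=r.read_camera(n); pickle.dump(c,open(f"pics/{n}0.pkl","wb"))
    cv2.imwrite(f"pics/{n}0.png",cv2.resize(c["img"][:,:,::-1],(800,600),interpolation=cv2.INTER_CUBIC))
    print(n,{k:np.round(c[k],4).tolist() for k in c if k!="img"})
s=r.read_state();print(s)
E
```

```text
pics
top {'fx': 402.0072, 'fy': 402.0072, 'cx': 256.9191, 'cy': 185.5759, 'eye': [0.3421, 0.113, 1.1555], 'rotation': [-0.0321, 0.7068, -0.7054, 0.0428]}
side {'fx': 377.4659, 'fy': 377.4659, 'cx': 256.7788, 'cy': 189.6316, 'eye': [0.1048, 0.9896, 0.4668], 'rotation': [0.105, -0.1531, 0.8205, -0.5407]}
{'t': 0.1, 'joint_positions': array([-1.15399050e+00,  3.20242139e-01,  1.56553904e+00,  3.25154826e-05,
        1.25738231e+00, -1.99602540e-02]), 'qvel': array([ 0.00051496, -0.00158369, -0.00274611,  0.00169312,  0.00036981,
       -0.00016802]), 'effort': array([ 3.39640405e-05, -4.16409266e+01, -2.34704697e+01, -2.75995274e-05,
        4.84949938e-03, -1.30280836e-05]), 'tcp_pos': array([ 0.24307853, -0.52059119,  0.2028652 ]), 'tcp_rot': array([-7.73054980e-04,  9.76249830e-01,  2.16646378e-01, -1.39665749e-04]), 'force': array([-0.03140036, -0.29467405, -0.30290301]), 'torque': array([ 0.00165655, -0.0456947 ,  0.01513227]), 'grip_force': 0.0, 'gripper_width': 0.08531638870857042}
```

View pics/top0.png

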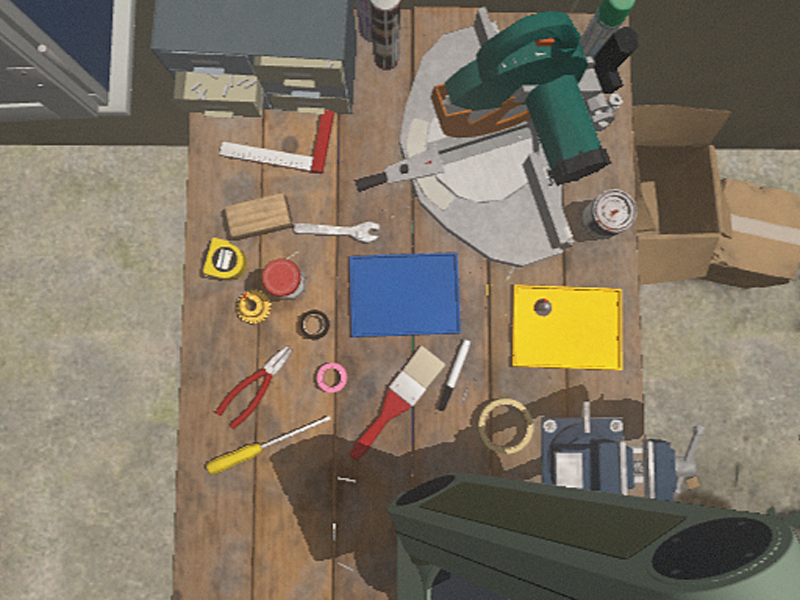

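View pics/side0.png

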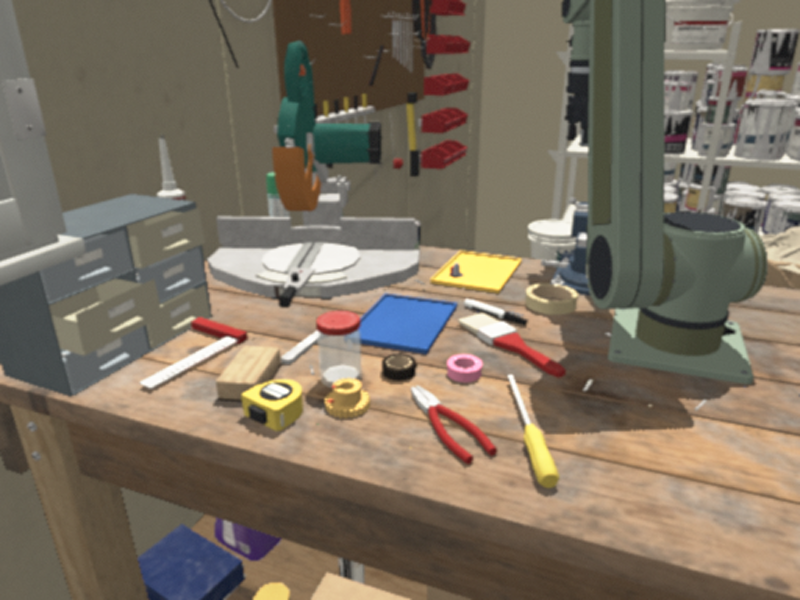

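The top picture shows (800x600 pixels): gear (254,307), jar lid (282,278), black tape roll (314,324), sanding block (257,215), spanner (295..380,230), blue tray (349..459, 253..336), yellow tray (513..622, 285..369) with post (543,308). The side view agrees with this.

```bash
cat >> h.py <<'E'
def ray(c,uv,z,pose=None):
    """pixels -> world at height z; pose=(p,q) of tool for wrist"""
    if pose is None:
        q=np.asarray(c["rotation"]); Rc=(R.from_matrix(q) if q.shape==(3,3) else R.from_quat(np.r_[q[1:],q[0]])).as_matrix(); e=np.asarray(c["eye"])
    else:
        p,q=pose; Rt=R.from_quat(np.r_[q[1:],q[0]]).as_matrix(); T=np.asarray(c["tool_from_camera"]); Rc=Rt@T[:3,:3]; e=p+Rt@T[:3,3]
    uv=np.atleast_2d(uv).astype(float)
    d=np.c_[(uv[:,0]-c["cx"])/c["fx"],(uv[:,1]-c["cy"])/c["fy"],np.ones(len(uv))]@Rc.T
    return e+d*((z-e[2])/d[:,2])[:,None]
def v800(uv): return (np.atleast_2d(uv)+.5)*.64-.5
def wrist(name):
    s=r.read_state(); c=r.read_camera("wrist"); c["pose"]=(s["tcp_pos"],s["tcp_rot"])
    pickle.dump(c,open(f"pics/{name}.pkl","wb"))
    cv2.imwrite(f"pics/{name}.png",cv2.resize(c["img"][:,:,::-1],(800,600),interpolation=cv2.INTER_CUBIC)); return c
def yaw(q): 
    x=R.from_quat(np.r_[q[1:],q[0]]).apply([1,0,0]); return np.degrees(np.arctan2(x[1],x[0]))
def plan(*wp):
    """wp: (x,y,z,yaw deg of tool x axis). Prints scaled dp, rotation from the current pose"""
    s=r.read_state(); q=s["tcp_rot"]; R0=R.from_quat(np.r_[q[1:],q[0]])
    print("t",round(s["t"],2),"tcp",s["tcp_pos"].round(4),"yaw",round(yaw(q),2),"w",round(s["gripper_width"],4),"f",s["force"].round(1),"g",round(s["grip_force"],1),"j",s["joint_positions"].round(2))
    for x,y,z,a in wp:
        dp=R0.inv().apply(np.array([x,y,z])-s["tcp_pos"])/.75
        Rt=R.from_euler("z",a,degrees=True)*R.from_euler("x",180,degrees=True)
        rv=(R0.inv()*Rt).as_rotvec(degrees=True)/45
        print("dp",dp.round(4).tolist(),"rot",rv.round(4).tolist(), "rows",np.abs(np.linalg.norm(dp)*.75/.05).round(1), round(np.linalg.norm(rv)*45/8.59,1))
E
python3 - <<'E'
from h import *
c=pickle.load(open("pics/top0.pkl","rb"))
P=dict(gear=([254,307],.034),jar=([282,278],.099),tape=([314,324],.019),block=([[223,208],[287,196],[292,226],[230,238]],.032),span=([[295,229],[380,232]],.01),
blue=([[349,255],[457,253],[459,334],[350,336]],.011),yel=([[513,285],[622,287],[621,369],[513,364]],.011),post=([543,308],.034),meas=([223,258],.036),handle=([[357,185]],.06),sawedge=([[550,262],[440,230]],.05),pliers=([[290,348],[218,412],[233,425]],.01))
for k,(uv,z) in P.items(): print(k,ray(c,v800(uv),z)[:,:2].round(3).tolist())
w=wrist("w0"); print(w["tool_from_camera"].round(3).tolist(),w["fx"],w["cx"],w["cy"])
plan((.55,.35,.3,0))
E
```

```text
gear [[0.431, 0.36]]
jar [[0.475, 0.3]]
tape [[0.401, 0.254]]
block [[0.611, 0.421], [0.634, 0.305], [0.578, 0.295], [0.556, 0.407]]
span [[0.577, 0.293], [0.572, 0.136]]
blue [[0.529, 0.193], [0.533, -0.006], [0.384, -0.009], [0.38, 0.19]]
yel [[0.474, -0.109], [0.471, -0.31], [0.321, -0.303], [0.33, -0.106]]
post [[0.43, -0.158]]
meas [[0.518, 0.417]]
handle [[0.647, 0.177]]
sawedge [[0.511, -0.168], [0.568, 0.028]]
pliers [[0.358, 0.298], [0.244, 0.424], [0.221, 0.397]]
[[-0.001, -0.954, -0.299, 0.077], [1.0, -0.001, -0.001, 0.001], [0.001, -0.299, 0.954, -0.169], [0.0, 0.0, 0.0, 1.0]] 265.4486681270068 254.64036600530068 188.51186608584408
t 0.15 tcp [ 0.2431 -0.5207  0.203 ] yaw 25.03 w 0.0854 f [ 0.5 -0.4  0.7] g 0.0 j [-1.15  0.32  1.57  0.    1.26 -0.02]
dp [0.8619, -0.8789, -0.1281] rot [-0.0016, 0.0003, 0.5562] rows 18.6 2.9
```

```bash
python3 - <<'E'
from h import *
plan((.36,-.1,.25,60),(.42,.33,.24,60))
E
```

```text
t 0.15 tcp [ 0.2431 -0.5207  0.203 ] yaw 25.03 w 0.0854 f [ 0.5 -0.4  0.7] g 0.0 j [-1.15  0.32  1.57  0.    1.26 -0.02]
dp [0.3785, -0.4424, -0.0621] rot [-0.0016, -0.0006, -0.7772] rows 8.8 4.1
dp [0.6935, -0.928, -0.0481] rot [-0.0016, -0.0006, -0.7772] rows 17.4 4.1
```

{"name": "drive_tool", "arguments": {
  "dp": [
    [0.69,-0.92,-0.06],
    [0.69,-0.92,-0.06],
    [0.69,-0.92,-0.06],
    [0.69,-0.92,-0.06],
    [0.69,-0.92,-0.06],
    [0.69,-0.92,-0.06],
    [0.69,-0.92,-0.06],
    [0.69,-0.92,-0.06]
  ],
  "rotation": [
    [0,0,-0.78],
    [0,0,-0.78],
    [0,0,-0.78],
    [0,0,-0.78],
    [0,0,-0.78],
    [0,0,-0.78],
    [0,0,-0.78],
    [0,0,-0.78]
  ],
  "hand": [1,1,1,1,1,1,1,1]
}}

```text
t: 0.95
tcp_pos: [0.325, -0.1282, 0.2246]
tcp_rot: [0.0, 0.866, 0.501, 0.0]
force: [1.4, 0.5, 1.1]
gripper_width: 0.0859
grip_force: 0.0
```

```bash
python3 - <<'E'
from h import *
plan((.42,.33,.24,60),(.42,.33,.24,90))
E
```

```text
t 0.95 tcp [ 0.325  -0.1282  0.2246] yaw 60.07 w 0.0859 f [1.4 0.5 1.1] g 0.0 j [-0.41 -0.06  1.97  0.    1.24  0.11]
dp [0.5926, -0.195, -0.0206] rot [0.0008, -0.0003, 0.0015] rows 9.4 0.0
dp [0.5926, -0.195, -0.0206] rot [0.0009, -0.0001, -0.6652] rows 9.4 3.5
```

{"name": "drive_tool", "arguments": {
  "dp": [
    [0.59,-0.195,-0.02],
    [0.59,-0.195,-0.02],
    [0.59,-0.195,-0.02],
    [0.59,-0.195,-0.02],
    [0.59,-0.195,-0.02],
    [0.59,-0.195,-0.02],
    [0.59,-0.195,-0.02],
    [0.59,-0.195,-0.02]
  ],
  "rotation": [
    [0,0,-0.67],
    [0,0,-0.67],
    [0,0,-0.67],
    [0,0,-0.67],
    [0,0,-0.67],
    [0,0,-0.67],
    [0,0,-0.67],
    [0,0,-0.67]
  ],
  "hand": [1,1,1,1,1,1,1,1]
}}

```text
t: 1.75
tcp_pos: [0.4053, 0.2637, 0.2372]
tcp_rot: [0.0, 0.705, 0.709, -0.0]
force: [1.4, -1.2, -0.3]
gripper_width: 0.0853
grip_force: 0.0
```

{"name": "drive_tool", "arguments": {
  "dp": [
    [0,0,0],
    [0,0,0]
  ],
  "rotation": [
    [0,0,0],
    [0,0,0]
  ],
  "hand": [1,1]
}}

```text
t: 1.95
tcp_pos: [0.4051, 0.262, 0.2365]
tcp_rot: [0.0, 0.705, 0.71, -0.001]
force: [-1.2, -0.8, 0.6]
gripper_width: 0.0855
grip_force: 0.0
```

```bash
python3 - <<'E'
from h import *
plan()
wrist("w1")
E
```

```text
t 1.95 tcp [0.4051 0.262  0.2365] yaw 90.41 w 0.0855 f [-1.2 -0.8  0.6] g 0.0 j [ 0.55  0.15  1.71 -0.    1.28  0.54]
```

View pics/w1.png

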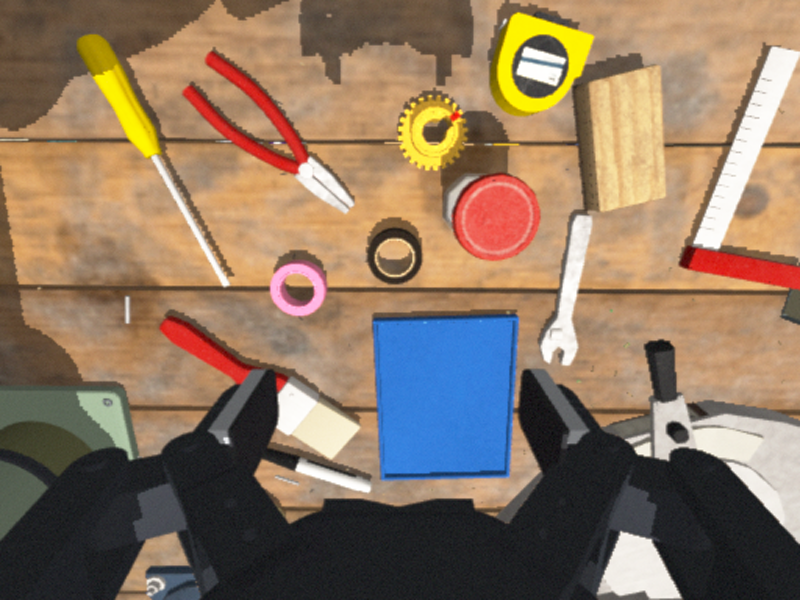

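The wrist picture shows the gear at (432,131) with its red mark to the upper right at (457,116), black tape (394,256), jar lid (497,216), block corners (576,85),(660,66),(665,197),(595,212), spanner (580,215)–(558,360).

```bash
python3 - <<'E'
from h import *
c=pickle.load(open("pics/w1.pkl","rb")); im=c["img"]; po=c["pose"]
hsv=cv2.cvtColor(im,cv2.COLOR_RGB2HSV).astype(int)
u0,v0=276,84
sub=hsv[v0-40:v0+40,u0-40:u0+40]
red=((sub[...,0]<6)|(sub[...,0]>174))&(sub[...,1]>190)&(sub[...,2]>120)
n,l,st,ce=cv2.connectedComponentsWithStats(red.astype(np.uint8))
for i in range(1,n):
    if st[i,4]>3: print("red",(ce[i]+[u0-40,v0-40]).round(1),st[i,4],[ray(c,ce[i]+[u0-40,v0-40],z,po)[0,:2].round(4).tolist() for z in(.012,.034)])
yel=(abs(sub[...,0]-24)<8)&(sub[...,1]>150)
n,l,st,ce=cv2.connectedComponentsWithStats(yel.astype(np.uint8)); i=1+st[1:,4].argmax(); print("gear",ce[i]+[u0-40,v0-40],st[i]); 
for n,uv,z in (("tape",[394,256],.019),("lid",[497,216],.099),("block",[[576,85],[660,66],[665,197],[595,212]],.032),("sp",[[573,215],[590,215],[557,340],[575,348]],.01),("blue",[[374,316],[518,316],[509,475],[382,478]],.011),("gearhub",[432,129],.034),("geardisc",[432,131],.012)):
    print(n,ray(c,v800(uv),z,po)[:,:2].round(4).tolist())
cv2.imwrite("pics/gz.png",cv2.resize(np.hstack([im[v0-30:v0+30,u0-30:u0+30],im[160:250,330:390][:60]])[:,:,::-1],None,fx=6.6,fy=6.6,interpolation=cv2.INTER_CUBIC))
E
```

```text
red [290.9  73.8] 15 [[0.4542, 0.3791], [0.4515, 0.3768]]
red [304.2 117.3] 21 [[0.476, 0.3216], [0.472, 0.3226]]
gear [275.70700637  85.29511677] [  18   17   46   49 1413]
tape [[0.4013, 0.2551]]
lid [[0.4774, 0.3025]]
block [[0.5492, 0.4005], [0.6149, 0.4147], [0.6393, 0.3121], [0.5798, 0.2988]]
sp [[0.5697, 0.2935], [0.5857, 0.2936], [0.5701, 0.1657], [0.5899, 0.1568]]
blue [[0.3812, 0.1913], [0.527, 0.1923], [0.5347, -0.0032], [0.3881, -0.0085]]
gearhub [[0.4329, 0.3664]]
geardisc [[0.4346, 0.3664]]
```

View pics/gz.png

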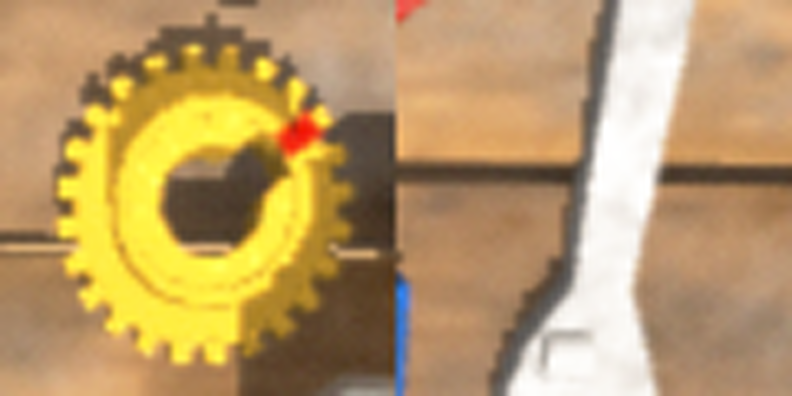

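Gear centre is about (0.435, 0.363) with its keyway at about 40°. The jar stands close by, so the gripper line has to lie at about 34° (tool yaw 124°).

```bash
python3 - <<'E'
from h import *
plan((.433,.367,.13,124))
E
```

```text
t 2.0 tcp [0.405  0.261  0.2367] yaw 90.31 w 0.0854 f [ 0.4 -0.3 -0.1] g 0.0 j [ 0.55  0.15  1.71 -0.    1.28  0.54]
dp [0.1413, 0.0384, 0.1421] rot [-0.0022, 0.0014, -0.7486] rows 3.1 3.9
```

{"name": "drive_tool", "arguments": {
  "dp": [
    [0.141,0.038,0.06],
    [0.141,0.038,0.142],
    [0.141,0.038,0.142],
    [0.141,0.038,0.142],
    [0.141,0.038,0.142],
    [0.141,0.038,0.142]
  ],
  "rotation": [
    [0,0,-0.75],
    [0,0,-0.75],
    [0,0,-0.75],
    [0,0,-0.75],
    [0,0,-0.75],
    [0,0,-0.75]
  ],
  "hand": [0.41,0.41,0.41,0.41,0.41,0.41]
}}

```text
t: 2.6
tcp_pos: [0.4339, 0.3661, 0.1315]
tcp_rot: [0.0, 0.471, 0.882, 0.0]
force: [0.2, 0.7, -0.5]
gripper_width: 0.0602
grip_force: 0.0
```

```bash
python3 - <<'E'
from h import *
plan()
wrist("w2")
E
```

```text
t 2.6 tcp [0.4339 0.3661 0.1315] yaw 123.77 w 0.0602 f [ 0.2  0.7 -0.5] g 0.0 j [ 0.68  0.36  1.69 -0.    1.09  0.09]
```

View pics/w2.png

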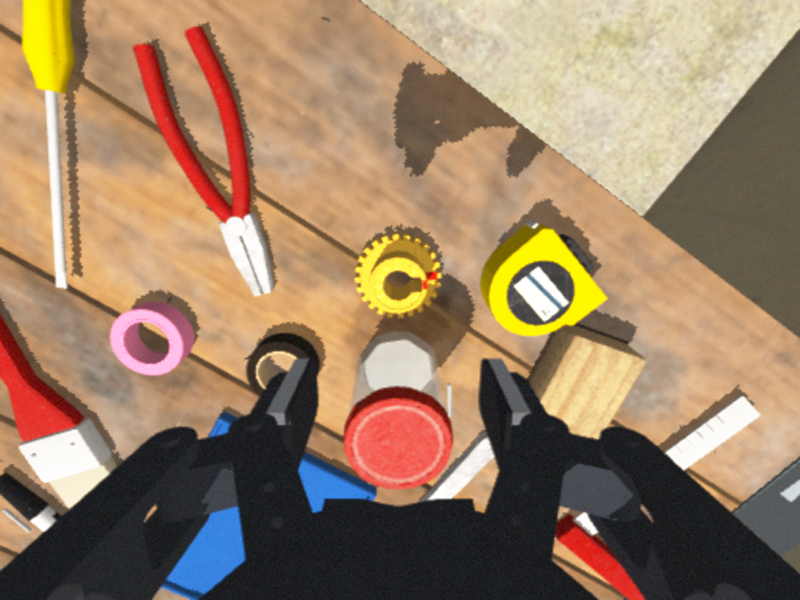

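The gear hub is at about (401,282) with its red mark at (432,278), nearly along tool y. The jar lid is at (398,437). I'll zoom in for precision.

```bash
python3 - <<'E'
from h import *
c=pickle.load(open("pics/w2.pkl","rb")); im=c["img"]
cv2.imwrite("pics/gz2.png",cv2.resize(im[140:210,220:290,::-1],(560,560),interpolation=cv2.INTER_CUBIC))
E
```

```text
(no output)
```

View pics/gz2.png

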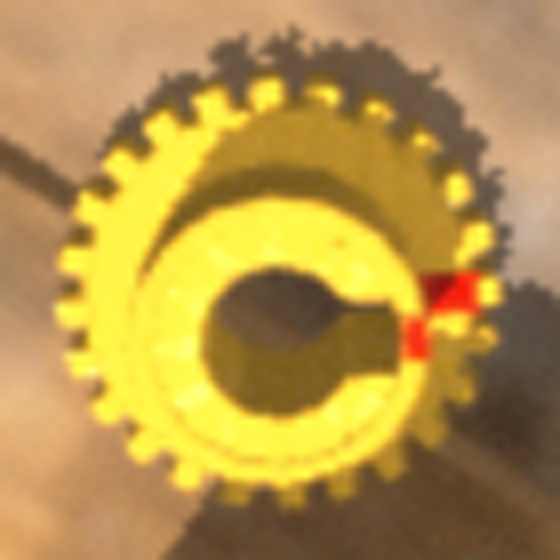

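```bash
python3 - <<'E'
from h import *
c=pickle.load(open("pics/w2.pkl","rb")); po=c["pose"]
p=lambda a:np.array([220,140])+np.atleast_2d(a)/8-.5
X=ray(c,p([[277,341],[416,338],[390,339],[203,341],[277,415]]),.034,po)[:,:2]; print(X.round(4)); d=X[1:3]-X[0]; print(np.degrees(np.arctan2(d[:,1],d[:,0])),np.linalg.norm(X[1:]-X[0],axis=1))
D=ray(c,p([[280,290],[455,295]]),.012,po)[:,:2];print(D)
print("lid",ray(c,v800([398,437]),.099,po),"tape",ray(c,v800([283,368]),.019,po))
g=X[0]; u=np.array([np.cos(np.radians(124)),np.sin(np.radians(124))])
t=g+.004*u
plan((*t,.05,124),(*t,.016,124))
E
```

```text
[[0.4342 0.3651]
 [0.4491 0.3755]
 [0.4463 0.3735]
 [0.4262 0.3597]
 [0.4398 0.3566]]
[34.97507921 34.74377504] [0.01814858 0.01475473 0.0096632  0.01015932]
[[0.43388992 0.36623629]
 [0.45473817 0.37926395]]
lid [[0.47430666 0.30569274 0.099     ]] tape [[0.4010065  0.25952682 0.019     ]]
t 2.65 tcp [0.4342 0.3664 0.1322] yaw 123.79 w 0.0603 f [-0.   0.2 -0.1] g 0.0 j [ 0.68  0.36  1.69 -0.    1.09  0.09]
dp [0.0039, -0.0011, 0.1095] rot [0.0023, 0.0003, -0.0046] rows 1.6 0.0
dp [0.0039, -0.0012, 0.1549] rot [0.0023, 0.0003, -0.0046] rows 2.3 0.0
```

{"name": "drive_tool", "arguments": {
  "dp": [
    [0.008,-0.001,0.08],
    [0.008,-0.001,0.11],
    [0.008,-0.001,0.13],
    [0.008,-0.001,0.14],
    [0.008,-0.001,0.152],
    [0.008,-0.001,0.152]
  ],
  "rotation": [
    [0,0,0],
    [0,0,0],
    [0,0,0],
    [0,0,0],
    [0,0,0],
    [0,0,0]
  ],
  "hand": [0.41,0.41,0.41,0.41,0.41,0.41]
}}

```text
t: 3.25
tcp_pos: [0.4298, 0.3717, 0.0171]
tcp_rot: [0.0, 0.47, 0.883, 0.0]
force: [-0.0, -0.2, 0.1]
gripper_width: 0.0601
grip_force: 0.0
```

No contact; closing.

{"name": "drive_tool", "arguments": {
  "dp": [
    [0,0,0],
    [0,0,0],
    [0,0,0],
    [0,0,0],
    [0,0,0],
    [0,0,0]
  ],
  "rotation": [
    [0,0,0],
    [0,0,0],
    [0,0,0],
    [0,0,0],
    [0,0,0],
    [0,0,0]
  ],
  "hand": [-0.4,-0.4,-0.4,-0.4,-0.4,-0.4],
  "newtons": 50
}}

```text
t: 3.85
tcp_pos: [0.4295, 0.372, 0.0168]
tcp_rot: [0.0, 0.469, 0.883, -0.0]
force: [-0.3, -0.6, 0.1]
gripper_width: 0.0253
grip_force: 0.0
```

{"name": "drive_tool", "arguments": {
  "dp": [
    [0,0,-0.06],
    [0,0,-0.12],
    [0,0,-0.18],
    [0,0,-0.18]
  ],
  "rotation": [
    [0,0,0],
    [0,0,0],
    [0,0,0],
    [0,0,0]
  ],
  "hand": [-0.4,-0.4,-0.4,-0.4]
}}

```text
t: 4.25
tcp_pos: [0.4328, 0.3748, 0.1586]
tcp_rot: [0.003, 0.469, 0.883, 0.006]
force: [0.4, -0.6, -0.2]
gripper_width: 0.0256
grip_force: 0.0
```

```bash
python3 - <<'E'
from h import *
plan((.41,.1,.16,90),(.40,-.16,.17,80))
c=wrist("w3")
E
```

```text
t 4.25 tcp [0.4328 0.3748 0.1586] yaw 124.03 w 0.0256 f [ 0.4 -0.6 -0.2] g 0.0 j [ 0.69  0.34  1.65 -0.    1.14  0.1 ]
dp [-0.2866, -0.2302, -0.0054] rot [0.0166, -0.0068, 0.7562] rows 5.5 4.0
dp [-0.5664, -0.4351, -0.0219] rot [0.0161, -0.0083, 0.9785] rows 10.7 5.1
```

View pics/w3.png

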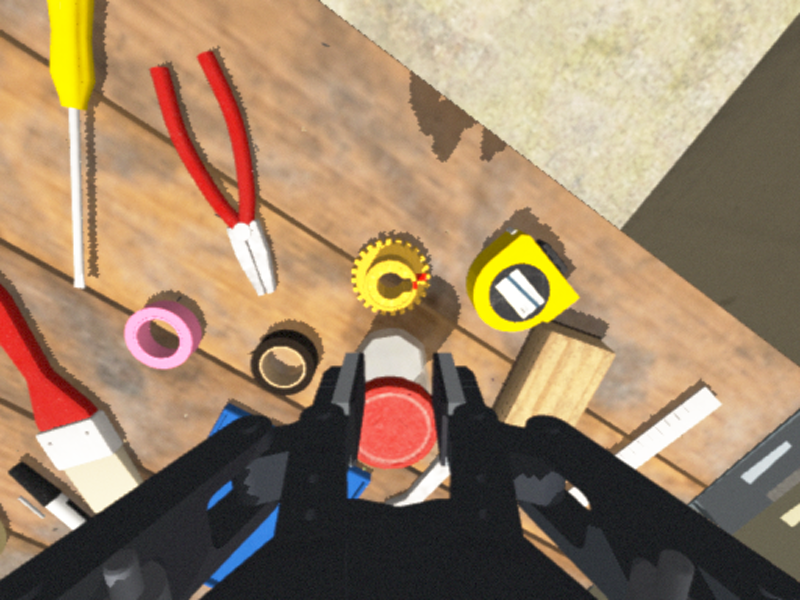

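```bash
python3 - <<'E'
from h import *
for n in ("w2","w3"):
    c=pickle.load(open(f"pics/{n}.pkl","rb")); T=np.array(c["tool_from_camera"]); 
    for z in (0,-.019,.10):
        q=np.linalg.inv(T)@[0,0,z,1]; print(n,z,(np.array([c["fx"]*q[0]/q[2]+c["cx"],c["fy"]*q[1]/q[2]+c["cy"]])/.64).round(0))
c=pickle.load(open("pics/w3.pkl","rb")); po=c["pose"]; im=c["img"]
print(po, ray(c,v800([394,284]),.034,po), "lid",ray(c,v800([397,422]),.099,po),"tape",ray(c,v800([286,361]),.019,po))
cv2.imwrite("pics/gz3.png",cv2.resize(im[145:285,200:300,::-1],(571,800)[:2] and (428,600),interpolation=cv2.INTER_CUBIC))
E
```

```text
w2 0 [397. 343.]
w2 -0.019 [397. 362.]
w2 0.1 [398. 282.]
w3 0 [398. 343.]
w3 -0.019 [397. 362.]
w3 0.1 [398. 282.]
(array([0.43280996, 0.37478466, 0.15861547]), array([0.00268318, 0.46921884, 0.88305463, 0.00640244])) [[0.43622993 0.36757611 0.034     ]] lid [[0.47830794 0.30763934 0.099     ]] tape [[0.40158644 0.26073827 0.019     ]]
```

View pics/gz3.png

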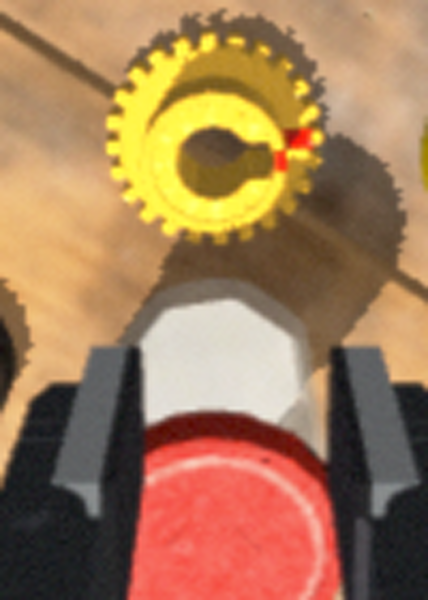

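The fingers closed with their tips (about 11 mm behind the nominal TCP) barely reaching the hub. The gear has not moved, so I'll go again lower.

```bash
python3 - <<'E'
from h import *
plan((.4313,.3702,.03,124),(.4313,.3702,.006,124))
E
```

```text
t 4.3 tcp [0.4312 0.3734 0.1553] yaw 124.03 w 0.0252 f [-0.6  0.5 -1. ] g 0.0 j [ 0.69  0.34  1.66 -0.    1.13  0.1 ]
dp [-0.0037, -0.0035, 0.167] rot [0.0098, -0.0008, 0.0006] rows 2.5 0.1
dp [-0.0038, -0.0038, 0.199] rot [0.0098, -0.0008, 0.0006] rows 3.0 0.1
```

{"name": "drive_tool", "arguments": {
  "dp": [
    [-0.003,-0.002,0.0],
    [-0.003,-0.002,0.08],
    [-0.003,-0.002,0.13],
    [-0.003,-0.002,0.16],
    [-0.003,-0.002,0.18],
    [-0.003,-0.002,0.194],
    [-0.003,-0.002,0.194]
  ],
  "rotation": [
    [0,0,0],
    [0,0,0],
    [0,0,0],
    [0,0,0],
    [0,0,0],
    [0,0,0],
    [0,0,0]
  ],
  "hand": [0.41,0.41,0.41,0.41,0.41,0.41,0.41]
}}

```text
t: 5.0
tcp_pos: [0.428, 0.3678, 0.0038]
tcp_rot: [-0.001, 0.469, 0.883, -0.003]
force: [-0.2, -1.0, 0.4]
gripper_width: 0.0601
grip_force: 0.0
```

{"name": "drive_tool", "arguments": {
  "dp": [
    [0,0.005,-0.003],
    [0,0.005,-0.003],
    [0,0.005,-0.003],
    [0,0.005,-0.003],
    [0,0.005,-0.003],
    [0,0.005,-0.003],
    [0,0.005,-0.003]
  ],
  "rotation": [
    [0,0,0],
    [0,0,0],
    [0,0,0],
    [0,0,0],
    [0,0,0],
    [0,0,0],
    [0,0,0]
  ],
  "hand": [0.41,-0.4,-0.4,-0.4,-0.4,-0.4,-0.4],
  "newtons": 50
}}

```text
t: 5.7
tcp_pos: [0.4326, 0.3714, 0.0086]
tcp_rot: [0.0, 0.469, 0.883, 0.0]
force: [0.2, 0.2, -0.8]
gripper_width: 0.0256
grip_force: 0.0
```

```bash
python3 - <<'E'
from h import *
plan()
c=wrist("w4"); t=r.read_camera("side"); 
a=cv2.resize(c["img"][150:330,130:380,::-1],(500,360)); b=cv2.resize(t["img"][180:290,130:300,::-1],(500,323))
i=np.zeros((600,800,3),np.uint8); cv2.imwrite("pics/m4.png",np.vstack([a,b[:239]]))
E
```

```text
t 5.7 tcp [0.4326 0.3714 0.0086] yaw 124.03 w 0.0256 f [ 0.2  0.2 -0.8] g 0.0 j [ 0.69  0.5   1.83 -0.    0.81  0.1 ]
```

View pics/m4.png

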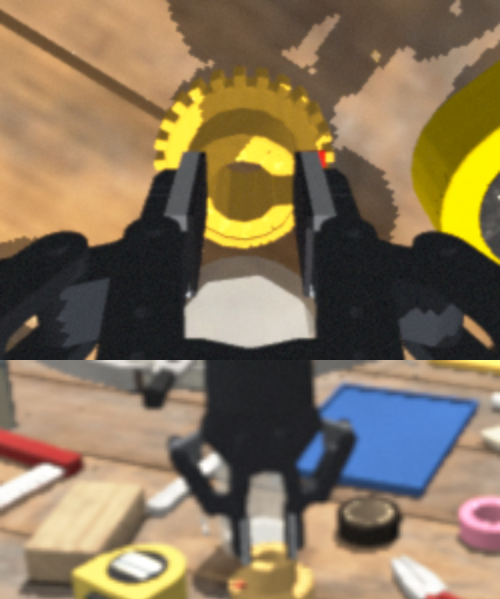

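```bash
python3 - <<'E'
from h import *
c=pickle.load(open("pics/w4.pkl","rb")); T=np.linalg.inv(np.array(c["tool_from_camera"]))
for x in (0,.011):
  for y in (-.0128,.0128):
    for z in (0,-.01,-.02,-.03):
        q=T@[x,y,z,1]; print(x,y,z,(np.array([c["fx"]*q[0]/q[2]+c["cx"],c["fy"]*q[1]/q[2]+c["cy"]])).round(1))
po=c["pose"]
for z in (.034,):
    print(ray(c,[[255,245],[255,205]],z,po))
im=c["img"]
E
```

```text
0 -0.0128 0 [235.9 219.6]
0 -0.0128 -0.01 [234.9 225.8]
0 -0.0128 -0.02 [233.8 232.7]
0 -0.0128 -0.03 [232.5 240.6]
0 0.0128 0 [272.9 219.5]
0 0.0128 -0.01 [273.9 225.7]
0 0.0128 -0.02 [275.  232.7]
0 0.0128 -0.03 [276.2 240.5]
0.011 -0.0128 0 [235.6 204.7]
0.011 -0.0128 -0.01 [234.5 210.2]
0.011 -0.0128 -0.02 [233.3 216.4]
0.011 -0.0128 -0.03 [232.  223.4]
0.011 0.0128 0 [273.2 204.6]
0.011 0.0128 -0.01 [274.2 210.2]
0.011 0.0128 -0.02 [275.4 216.3]
0.011 0.0128 -0.03 [276.7 223.3]
[[0.43603834 0.36700516 0.034     ]
 [0.42151609 0.38855373 0.034     ]]
```

{"name": "drive_tool", "arguments": {
  "dp": [
    [0,0,-0.01],
    [0,0,-0.01],
    [0,0,0.0],
    [0,0,0.008],
    [0,0,0.016],
    [0,0,0.022],
    [0,0,0.022]
  ],
  "rotation": [
    [0,0,0],
    [0,0,0],
    [0,0,0],
    [0,0,0],
    [0,0,0],
    [0,0,0],
    [0,0,0]
  ],
  "hand": [0.41,0.41,0.41,0.41,0.41,0.41,0.41]
}}

```text
t: 6.5
tcp_pos: [0.4321, 0.3709, -0.0091]
tcp_rot: [-0.0, 0.469, 0.883, -0.001]
force: [-0.0, -1.3, -0.4]
gripper_width: 0.0607
grip_force: 0.0
```

{"name": "drive_tool", "arguments": {
  "dp": [
    [0,0,0],
    [0,0,0],
    [0,0,0],
    [0,0,0],
    [0,0,0]
  ],
  "rotation": [
    [0,0,0],
    [0,0,0],
    [0,0,0],
    [0,0,0],
    [0,0,0]
  ],
  "hand": [-0.4,-0.4,-0.4,-0.4,-0.4],
  "newtons": 50
}}

```text
t: 7.0
tcp_pos: [0.4329, 0.3716, -0.0076]
tcp_rot: [0.0, 0.469, 0.883, 0.0]
force: [-0.1, -0.1, 2.7]
gripper_width: 0.0371
grip_force: 50.6
```

Gripped at 50 N. The reported TCP lies about 25 mm beyond the real fingertips, and I'll allow for that. Lifting.

{"name": "drive_tool", "arguments": {
  "dp": [
    [0,0,-0.03],
    [0,0,-0.08],
    [0,0,-0.14],
    [0,0,-0.2],
    [0,0,-0.2],
    [0,0,-0.2]
  ],
  "rotation": [
    [0,0,0],
    [0,0,0],
    [0,0,0],
    [0,0,0],
    [0,0,0],
    [0,0,0]
  ],
  "hand": [-0.4,-0.4,-0.4,-0.4,-0.4,-0.4]
}}

```text
t: 7.6
tcp_pos: [0.4327, 0.3714, 0.1424]
tcp_rot: [0.0, 0.469, 0.883, 0.001]
force: [-0.4, -0.2, -2.3]
gripper_width: 0.0373
grip_force: 51.0
```

```bash
python3 - <<'E'
from h import *
plan((.36,-.13,.15,90),(.40,.1,.15,90))
c=wrist("w5"); t=r.read_camera("side"); pickle.dump(t,open("pics/s5.pkl","wb")) 
a=cv2.resize(c["img"][150:330,130:380,::-1],(500,360)); b=cv2.resize(t["img"][130:290,130:300,::-1],(255,240))
cv2.imwrite("pics/m5.png",np.vstack([a,np.hstack([b,np.zeros((240,245,3),np.uint8)])]))
E
```

```text
t 7.6 tcp [0.4327 0.3714 0.1424] yaw 124.03 w 0.0373 f [-0.4 -0.2 -2.3] g 51.0 j [ 0.69  0.36  1.67 -0.    1.11  0.1 ]
dp [-0.4998, -0.4544, -0.0106] rot [0.0015, -0.0004, 0.7562] rows 10.1 4.0
dp [-0.2755, -0.2386, -0.0104] rot [0.0015, -0.0004, 0.7562] rows 5.5 4.0
```

View pics/m5.png

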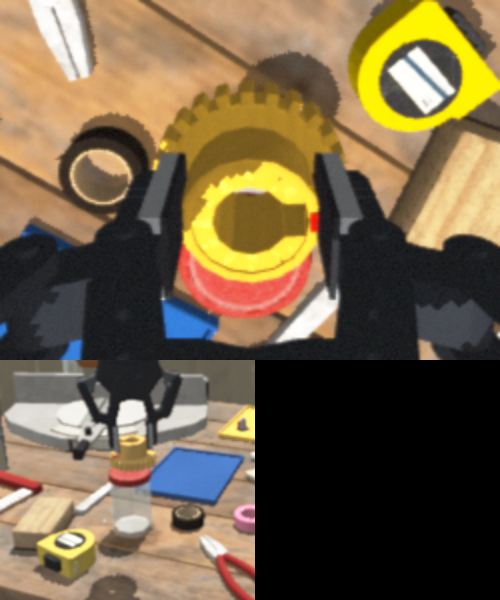

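The gear is held level and centred between the pads, with its keyway along tool +y (hub centre at tool x −5 mm, z −41 mm). Now to a viewing pose by the yellow tray.

```bash
python3 - <<'E'
from h import *
plan((.41,.08,.17,88.5),(.42,-.24,.17,88.5))
E
```

```text
t 7.7 tcp [0.4315 0.3704 0.1401] yaw 124.03 w 0.0372 f [-0.8 -0.4 -1.9] g 51.0 j [ 0.69  0.36  1.67 -0.    1.11  0.1 ]
dp [-0.3049, -0.2406, -0.0388] rot [-0.0048, 0.0022, 0.7895] rows 5.9 4.1
dp [-0.666, -0.4683, -0.0377] rot [-0.0048, 0.0022, 0.7895] rows 12.2 4.1
```

{"name": "drive_tool", "arguments": {
  "dp": [
    [-0.3,-0.24,-0.04],
    [-0.3,-0.24,-0.04],
    [-0.3,-0.24,-0.04],
    [-0.3,-0.24,-0.04],
    [-0.3,-0.24,-0.04],
    [-0.3,-0.24,-0.04],
    [-0.3,-0.24,-0.04]
  ],
  "rotation": [
    [0,0,0.79],
    [0,0,0.79],
    [0,0,0.79],
    [0,0,0.79],
    [0,0,0.79],
    [0,0,0.79],
    [0,0,0.79]
  ],
  "hand": [-0.4,-0.4,-0.4,-0.4,-0.4,-0.4,-0.4]
}}

```text
t: 8.4
tcp_pos: [0.4075, 0.0802, 0.1707]
tcp_rot: [-0.0, 0.718, 0.696, -0.002]
force: [0.6, 0.6, -2.1]
gripper_width: 0.0377
grip_force: 51.0
```

{"name": "drive_tool", "arguments": {
  "dp": [
    [-0.43,0.0,0],
    [-0.43,0.0,0],
    [-0.43,0.0,0],
    [-0.43,0.0,0],
    [-0.43,0.0,0],
    [-0.43,0.0,0],
    [-0.43,0.0,0],
    [-0.43,0.0,0]
  ],
  "rotation": [
    [0,0,0],
    [0,0,0],
    [0,0,0],
    [0,0,0],
    [0,0,0],
    [0,0,0],
    [0,0,0],
    [0,0,0]
  ],
  "hand": [-0.4,-0.4,-0.4,-0.4,-0.4,-0.4,-0.4,-0.4]
}}

```text
t: 9.2
tcp_pos: [0.4005, -0.2402, 0.1701]
tcp_rot: [-0.001, 0.718, 0.696, -0.001]
force: [-0.3, 0.0, -1.5]
gripper_width: 0.0373
grip_force: 51.0
```

```bash
python3 - <<'E'
from h import *
plan()
c=wrist("w6"); im=c["img"]; po=c["pose"]
hsv=cv2.cvtColor(im,cv2.COLOR_RGB2HSV).astype(int)
red=((hsv[...,0]<8)|(hsv[...,0]>172))&(hsv[...,1]>150)&(hsv[...,2]>80)
n,l,st,ce=cv2.connectedComponentsWithStats(red.astype(np.uint8))
for i in range(1,n):
    if st[i,4]>5: print("red",ce[i].round(1),st[i].tolist(),ray(c,ce[i],.024,po)[0,:2].round(4))
E
```

```text
t 9.2 tcp [ 0.4005 -0.2402  0.1701] yaw 88.27 w 0.0373 f [-0.3  0.  -1.5] g 51.0 j [-0.56  0.18  1.85 -0.    1.12 -0.53]
red [291.5 105.7] [290, 103, 4, 6, 22] [ 0.4449 -0.1659]
red [ 16.2 248.3] [12, 247, 8, 5, 12] [ 0.0774 -0.3372]
red [  2.9 253.6] [0, 248, 9, 10, 41] [ 0.0569 -0.3445]
red [287.2 260.8] [285, 256, 5, 10, 42] [ 0.441 -0.367]
```

View pics/w6.png

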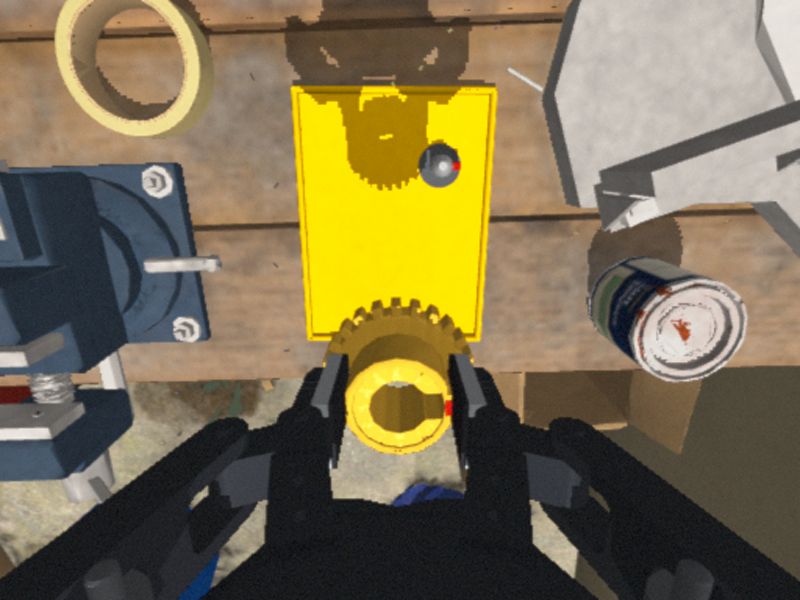

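The picture shows the yellow tray corners (293,88),(496,88),(481,340),(308,338), the post at (440,164) with its red key at (457,166), and the held gear's bore at (400,405), keyway to the right.

```bash
python3 - <<'E'
from h import *
c=pickle.load(open("pics/w6.pkl","rb")); po=c["pose"]; im=c["img"]
X=ray(c,v800([[293,88],[496,88],[481,340],[308,338]]),.011,po)[:,:2]; print(X.round(4),X.mean(0))
a=X[0]-X[3];b=X[1]-X[2];e=X[1]-X[0];f=X[2]-X[3]
for v in (a,b,e,f): print(np.linalg.norm(v).round(4),np.degrees(np.arctan2(v[1],v[0])).round(2))
sub=cv2.cvtColor(im,cv2.COLOR_RGB2HSV)[85:130,262:305].astype(int)
m=(sub[...,1]<120)
n,l,st,ce=cv2.connectedComponentsWithStats(m.astype(np.uint8)); i=1+st[1:,4].argmax()
p=ce[i]+[262,85]; print("post blob",p,st[i]); 
for z in (.034,.02,.006): print(z,ray(c,p,z,po)[0].round(4))
yw=-1.5; 
for yw in (-3,-1.5,0):
    print(yw,X.mean(0)+R.from_euler("z",yw,degrees=True).as_matrix()[:2,:2]@[.035,.045])
s=cv2.cvtColor(im,cv2.COLOR_RGB2GRAY)[88:124:2,262:300:2]; print(s)
E
```

```text
[[ 0.3292 -0.1091]
 [ 0.4749 -0.1138]
 [ 0.4696 -0.3096]
 [ 0.3213 -0.3033]] [ 0.39873312 -0.20894419]
0.1944 87.66
0.196 88.45
0.1457 -1.84
0.1484 -2.45
post blob [280.26497278 105.54627949] [  6   7  26  28 551]
0.034 [ 0.4312 -0.1653  0.034 ]
0.02 [ 0.4325 -0.1653  0.02  ]
0.006 [ 0.4337 -0.1653  0.006 ]
-3 [ 0.43604027 -0.16583762]
-1.5 [ 0.43489909 -0.1648758 ]
0 [ 0.43373312 -0.16394419]
[[130 128 130 126 126 129 208 215 214 213 212 214 215 215 214 214 214 214
  214]
 [127 127 129 128 126 129 208 171 144 126 124 205 215 215 214 214 214 215
  216]
 [125 128 128 129 129 130 140 107  79  69  65  76 185 213 214 212 214 214
  216]
 [126 127 128 128 126 122  77  58  58  60  51  58  60 119 205 211 214 214
  214]
 [128 124 126 126 119  74 101  61  57  58  60  57  59  57  63 137 213 214
  214]
 [130 127 126 123  78  65 103  57  57  57  60  63  59  59  56 101 213 214
  214]
 [129 125 127 106  60  63 103  64  75  87  97 102 107  66  55  65 206 214
  214]
 [129 130 126  81  60  62 104  74  86  98 107 118 125 114  56  62 169 214
  213]
 [128 127 126  73  58  98 106  78 101 114 204 207 167 136  89  75 123 213
  214]
 [127 127 125  69  58  97  97  93 113 141 220 216 190 154 117  87 122 213
  214]
 [126 124 135 112  96 107 106 100 126 155 208 214 180 148 103  92 152 213
  214]
 [126 125 128 122 108 111 107 108 129 155 172 178 165 131 109 107 205 214
  213]
 [125 126 127 202 116 108 107 109 116 137 150 155 133 109 108 126 211 213
  212]
 [202 208 160 213 160 110 107 110 107 107 108 110 107 109 109 190 214 213
  212]
 [207 214 213 214 209 141 108 106 108 108 107 107 106 109 175 213 213 212
  211]
 [213 214 214 214 213 210 166 116 105 107 105 109 138 206 213 213 212 212
  212]
 [214 214 214 213 213 212 213 211 200 195 196 211 213 214 213 213 212 212
  213]
 [214 214 213 212 213 213 213 214 214 214 214 214 214 214 214 213 211 212
  214]]
```

```bash
python3 - <<'E'
from h import *
plan((.4347,-.1586,.06,88))
E
```

```text
t 9.25 tcp [ 0.4002 -0.2383  0.1702] yaw 88.34 w 0.0374 f [-0.7  1.3 -2.5] g 51.0 j [-0.56  0.18  1.85  0.    1.12 -0.53]
dp [0.1072, 0.0433, 0.147] rot [-0.0041, -0.0032, 0.0075] rows 2.8 0.0
```

{"name": "drive_tool", "arguments": {
  "dp": [
    [0.107,0.043,0.05],
    [0.107,0.043,0.1],
    [0.107,0.043,0.147],
    [0.107,0.043,0.147],
    [0.107,0.043,0.147],
    [0.107,0.043,0.147]
  ],
  "rotation": [
    [0,0,0.008],
    [0,0,0.008],
    [0,0,0.008],
    [0,0,0.008],
    [0,0,0.008],
    [0,0,0.008]
  ],
  "hand": [-0.4,-0.4,-0.4,-0.4,-0.4,-0.4]
}}

```text
t: 9.85
tcp_pos: [0.4366, -0.1592, 0.0634]
tcp_rot: [0.002, 0.718, 0.696, 0.001]
force: [0.7, -0.2, -1.8]
gripper_width: 0.0373
grip_force: 51.7
```

```bash
python3 - <<'E'
from h import *
plan((.4347,-.1586,.03,88))
c=wrist("w7"); im=c["img"]
cv2.imwrite("pics/m7.png",cv2.resize(im[170:330,190:330,::-1],(525,600),interpolation=cv2.INTER_CUBIC))
E
```

```text
t 9.85 tcp [ 0.4366 -0.1592  0.0634] yaw 88.14 w 0.0373 f [ 0.7 -0.2 -1.8] g 51.7 j [-0.37  0.29  2.01 -0.    0.83 -0.34]
dp [0.0007, -0.0027, 0.0446] rot [0.004, 0.0015, 0.0032] rows 0.7 0.0
```

View pics/m7.png

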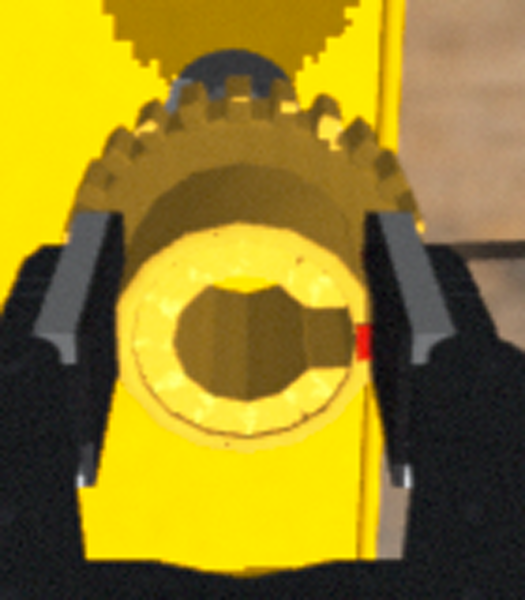

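```bash
python3 - <<'E'
from h import *
c=pickle.load(open("pics/w7.pkl","rb")); po=c["pose"]; im=c["img"]
p=lambda a:np.array([190,170])+np.atleast_2d(a)/3.75-.5
for z in(.006,.012,.024): print(z,ray(c,p([[235,48],[180,100],[297,100]]),z,po)[:,:2].round(4).tolist())
print("bore z .105",ray(c,p([[245,340]]),.0634+.0416,po).round(4))
c=pickle.load(open("pics/w6.pkl","rb")); po=c["pose"]
m=cv2.cvtColor(c["img"],cv2.COLOR_RGB2HSV)[...,1]<120; ys,xs=np.nonzero(m[85:130,262:305]); print("top edge row",85+ys.min(),"bot",85+ys.max(),"l/r",262+xs.min(),262+xs.max())
for z in(.006,.012): print(ray(c,[[280,92],[280,119.5],[268,105],[293.5,105]],z,po)[:,:2].round(4).tolist())
plan()
E
```

```text
0.006 [[0.4356, -0.1485], [0.4219, -0.1611], [0.45, -0.162]]
0.012 [[0.4357, -0.1468], [0.4223, -0.159], [0.4497, -0.16]]
0.024 [[0.4359, -0.1433], [0.4233, -0.1549], [0.4492, -0.1558]]
bore z .105 [[ 0.4371 -0.1646  0.105 ]]
top edge row 92 bot 119 l/r 268 293
[[0.4335, -0.15], [0.4334, -0.1815], [0.419, -0.1642], [0.4496, -0.1652]]
[[0.4329, -0.1503], [0.4328, -0.1812], [0.4188, -0.1642], [0.4487, -0.1652]]
t 9.9 tcp [ 0.4368 -0.1595  0.0638] yaw 88.11 w 0.0376 f [ 0.2 -0.9 -2.2] g 51.7 j [-0.37  0.29  2.01 -0.    0.83 -0.34]
```

{"name": "drive_tool", "arguments": {
  "dp": [
    [0,-0.002,0.02],
    [0,-0.002,0.04],
    [0,-0.002,0.046],
    [0,-0.002,0.05],
    [0,-0.002,0.054],
    [0,-0.002,0.054]
  ],
  "rotation": [
    [0,0,0],
    [0,0,0],
    [0,0,0],
    [0,0,0],
    [0,0,0],
    [0,0,0]
  ],
  "hand": [-0.4,-0.4,-0.4,-0.4,-0.4,-0.4]
}}

```text
t: 10.5
tcp_pos: [0.4341, -0.159, 0.0218]
tcp_rot: [0.0, 0.719, 0.695, 0.0]
force: [-0.1, -0.7, -2.7]
gripper_width: 0.0372
grip_force: 51.6
```

{"name": "drive_tool", "arguments": {
  "dp": [
    [0,0,0.004],
    [0,0,0.008],
    [0,0,0.012],
    [0,0,0.016],
    [0,0,0.016]
  ],
  "rotation": [
    [0,0,0],
    [0,0,0],
    [0,0,0],
    [0,0,0],
    [0,0,0]
  ],
  "hand": [-0.4,-0.4,-0.4,-0.4,-0.4]
}}

```text
t: 11.0
tcp_pos: [0.4333, -0.1586, 0.0088]
tcp_rot: [-0.0, 0.719, 0.695, -0.0]
force: [-0.0, -0.0, -2.1]
gripper_width: 0.0373
grip_force: 51.6
```

{"name": "drive_tool", "arguments": {
  "dp": [
    [0,0,0.004],
    [0,0,0.008],
    [0,0,0.011],
    [0,0,0.012],
    [0,0,0.012]
  ],
  "rotation": [
    [0,0,0],
    [0,0,0],
    [0,0,0],
    [0,0,0],
    [0,0,0]
  ],
  "hand": [-0.4,-0.4,-0.4,-0.4,-0.4]
}}

```text
t: 11.5
tcp_pos: [0.4336, -0.1587, 0.0002]
tcp_rot: [-0.0, 0.719, 0.695, -0.0]
force: [-1.5, -0.6, -1.2]
gripper_width: 0.0377
grip_force: 51.7
```

{"name": "drive_tool", "arguments": {
  "dp": [
    [0,0,0],
    [0,0,0],
    [0,0,0],
    [0,0,0],
    [0,0,-0.03],
    [0,0,-0.09],
    [0,0,-0.15],
    [0,0,-0.2]
  ],
  "rotation": [
    [0,0,0],
    [0,0,0],
    [0,0,0],
    [0,0,0],
    [0,0,0],
    [0,0,0],
    [0,0,0],
    [0,0,0]
  ],
  "hand": [0.41,0.41,0.41,0.41,0.41,0.41,0.41,0.41]
}}

```text
t: 12.3
tcp_pos: [0.4339, -0.1589, 0.1528]
tcp_rot: [0.001, 0.719, 0.695, 0.0]
force: [1.2, -0.2, -0.4]
gripper_width: 0.06
grip_force: 0.0
```

{"name": "drive_tool", "arguments": {
  "dp": [
    [0.33,0.03,-0.07],
    [0.33,0.03,-0.07],
    [0.33,0.03,-0.07],
    [0.33,0.03,-0.07],
    [0.33,0.03,-0.07],
    [0.38,0.2,-0.07],
    [0.38,0.2,-0.07],
    [0.38,0.2,-0.07]
  ],
  "rotation": [
    [0,0,0],
    [0,0,0],
    [0,0,0],
    [0,0,0],
    [0,0,0],
    [0,0,0],
    [0,0,0],
    [0,0,0]
  ],
  "hand": [0.41,0.41,0.41,0.2,0.06,0.06,0.06,0.06]
}}

```text
t: 13.1
tcp_pos: [0.5954, 0.1228, 0.2028]
tcp_rot: [0.0, 0.718, 0.696, 0.001]
force: [-0.1, -0.9, 1.0]
gripper_width: 0.0454
grip_force: 0.0
```

```bash
cat >> h.py <<'E'
def blob(im,m,u,v,name=""):
    n,l,st,ce=cv2.connectedComponentsWithStats(m.astype(np.uint8)); 
    i=min((i for i in range(1,n) if st[i,4]>20),key=lambda i:np.hypot(*(ce[i]-[u,v]))); return l==i,ce[i],st[i]
E
python3 - <<'E'
from h import *
t=r.read_camera("top"); pickle.dump(t,open("pics/top7.pkl","wb"))
plan((.575,.14,.2,90))
E
```

```text
t 13.15 tcp [0.6    0.1237 0.2018] yaw 88.19 w 0.0453 f [5.8 1.2 1.1] g 0.0 j [0.18 0.38 1.48 0.   1.28 0.22]
dp [0.0206, -0.034, 0.0022] rot [0.0073, -0.0019, -0.0402] rows 0.6 0.2
```

```bash
cat >> h.py <<'E'
def proj(c,X,pose):
    p,q=pose; Rt=R.from_quat(np.r_[q[1:],q[0]]).as_matrix(); T=np.asarray(c["tool_from_camera"])
    d=(np.asarray(X)-(p+Rt@T[:3,3]))@(Rt@T[:3,:3]); return np.array([c["fx"]*d[0]/d[2]+c["cx"],c["fy"]*d[1]/d[2]+c["cy"]])
def fit(c,m,z,po):
    """min-area rectangle, in world, of a mask whose outline lies at height z"""
    k=max(cv2.findContours(m.astype(np.uint8),cv2.RETR_EXTERNAL,cv2.CHAIN_APPROX_NONE)[0],key=len)[:,0]
    W=ray(c,k,z,po)[:,:2]; return cv2.minAreaRect((W*1000).astype(np.float32)),W
E
python3 - <<'E'
from h import *
c=wrist("w8"); im=c["img"]; po=c["pose"]
hsv=cv2.cvtColor(im,cv2.COLOR_RGB2HSV).astype(int)
e=proj(c,[.577,.215,.01],po); print("expect",e)
m=(hsv[...,1]<45)&(hsv[...,2]>140)
b,ce,st=blob(im,m,*e); print(ce,st)
rc,W=fit(c,b,.01,po); print(rc)
for y0 in np.arange(.13,.30,.015):
    k=W[abs(W[:,1]-y0)<.004]; 
    if len(k): print(y0.round(3),k[:,0].min().round(4),k[:,0].max().round(4))
print(W[:,1].min(),W[:,1].max())
plan()
E
```

```text
expect [233.0788434   93.75233363]
[233.22472499  96.63122053] [ 219   26   30  129 1909]
((582.1197509765625, 213.86575317382812), (152.8651885986328, 38.974239349365234), 81.9903335571289)
0.145 0.5582 0.5907
0.16 0.5549 0.5939
0.175 0.5584 0.5891
0.19 0.5661 0.5833
0.205 0.5696 0.583
0.22 0.5693 0.585
0.235 0.5703 0.5858
0.25 0.5701 0.5877
0.265 0.5711 0.5885
0.28 0.5723 0.5892
0.295 0.5765 0.5801
0.13687528534906374 0.2914538773139534
t 13.2 tcp [0.5965 0.1226 0.2015] yaw 88.18 w 0.0454 f [-1.4 -0.9 -0.8] g 0.0 j [0.18 0.37 1.49 0.   1.28 0.22]
```

```bash
python3 - <<'E'
from h import *
plan((.577,.213,.15,86.5),(.577,.213,-.015,86.5))
E
```

```text
t 13.2 tcp [0.5965 0.1226 0.2015] yaw 88.18 w 0.0454 f [-1.4 -0.9 -0.8] g 0.0 j [0.18 0.37 1.49 0.   1.28 0.22]
dp [0.1197, -0.0299, 0.0687] rot [0.0016, -0.0004, 0.0373] rows 2.1 0.2
dp [0.1196, -0.0301, 0.2887] rot [0.0016, -0.0004, 0.0373] rows 4.7 0.2
```

{"name": "drive_tool", "arguments": {
  "dp": [
    [0.12,-0.03,0.0],
    [0.12,-0.03,0.07],
    [0.12,-0.03,0.13],
    [0.12,-0.03,0.19],
    [0.12,-0.03,0.24],
    [0.12,-0.03,0.27],
    [0.12,-0.03,0.286],
    [0.12,-0.03,0.286]
  ],
  "rotation": [
    [0,0,0.037],
    [0,0,0.037],
    [0,0,0.037],
    [0,0,0.037],
    [0,0,0.037],
    [0,0,0.037],
    [0,0,0.037],
    [0,0,0.037]
  ],
  "hand": [0.06,0.06,0.06,0.06,0.06,0.06,0.06,0.06]
}}

```text
t: 14.0
tcp_pos: [0.5721, 0.2112, -0.0128]
tcp_rot: [-0.001, 0.729, 0.685, -0.001]
force: [-0.2, 0.3, 0.8]
gripper_width: 0.0454
grip_force: 0.0
```

{"name": "drive_tool", "arguments": {
  "dp": [
    [0,0,0.003],
    [0,0,0.006],
    [0,0,0.006]
  ],
  "rotation": [
    [0,0,0],
    [0,0,0],
    [0,0,0]
  ],
  "hand": [0.06,0.06,0.06]
}}

```text
t: 14.3
tcp_pos: [0.5741, 0.212, -0.0151]
tcp_rot: [0.0, 0.729, 0.685, 0.001]
force: [-0.5, 0.0, 0.1]
gripper_width: 0.0454
grip_force: 0.0
```

{"name": "drive_tool", "arguments": {
  "dp": [
    [0,0,0.003],
    [0,0,0.006],
    [0,0,0.006]
  ],
  "rotation": [
    [0,0,0],
    [0,0,0],
    [0,0,0]
  ],
  "hand": [0.06,0.06,0.06]
}}

```text
t: 14.6
tcp_pos: [0.5733, 0.2117, -0.0209]
tcp_rot: [-0.0, 0.729, 0.685, -0.0]
force: [0.4, 0.8, -0.1]
gripper_width: 0.0455
grip_force: 0.0
```

{"name": "drive_tool", "arguments": {
  "dp": [
    [0,0,0.003],
    [0,0,0.005],
    [0,0,0.005]
  ],
  "rotation": [
    [0,0,0],
    [0,0,0],
    [0,0,0]
  ],
  "hand": [0.06,0.06,0.06]
}}

```text
t: 14.9
tcp_pos: [0.5732, 0.2117, -0.0248]
tcp_rot: [-0.0, 0.729, 0.685, -0.0]
force: [0.1, 0.6, 0.3]
gripper_width: 0.0451
grip_force: 0.0
```

{"name": "drive_tool", "arguments": {
  "dp": [
    [0,0,0],
    [0,0,0],
    [0,0,0],
    [0,0,0],
    [0,0,0]
  ],
  "rotation": [
    [0,0,0],
    [0,0,0],
    [0,0,0],
    [0,0,0],
    [0,0,0]
  ],
  "hand": [-0.9,-0.9,-0.9,-0.9,-0.9],
  "newtons": 50
}}

```text
t: 15.4
tcp_pos: [0.5738, 0.2119, -0.0241]
tcp_rot: [0.0, 0.729, 0.685, 0.0]
force: [1.5, -0.3, 2.0]
gripper_width: 0.0133
grip_force: 48.8
```

{"name": "drive_tool", "arguments": {
  "dp": [
    [0,0,-0.04],
    [0,0,-0.1],
    [0,0,-0.16],
    [0,0,-0.2],
    [0,0,-0.2]
  ],
  "rotation": [
    [0,0,0],
    [0,0,0],
    [0,0,0],
    [0,0,0],
    [0,0,0]
  ],
  "hand": [-0.9,-0.9,-0.9,-0.9,-0.9]
}}

```text
t: 15.9
tcp_pos: [0.5759, 0.2128, 0.1301]
tcp_rot: [0.002, 0.729, 0.685, 0.004]
force: [1.1, 0.3, -1.1]
gripper_width: 0.0134
grip_force: 49.2
```

```bash
python3 - <<'E'
from h import *
plan((.357,-.2065,.126,88),(.357,-.2065,-.016,88))
E
```

```text
t 15.9 tcp [0.5759 0.2128 0.1301] yaw 86.45 w 0.0134 f [ 1.1  0.3 -1.1] g 49.2 j [ 0.34  0.43  1.59 -0.    1.12  0.4 ]
dp [-0.576, -0.2568, 0.0014] rot [0.0108, -0.0043, -0.0344] rows 9.5 0.2
dp [-0.5767, -0.2584, 0.1907] rot [0.0108, -0.0043, -0.0344] rows 9.9 0.2
```

{"name": "drive_tool", "arguments": {
  "dp": [
    [-0.575,-0.255,0],
    [-0.575,-0.255,0],
    [-0.575,-0.255,0],
    [-0.575,-0.255,0],
    [-0.575,-0.255,0],
    [-0.575,-0.255,0],
    [-0.575,-0.255,0],
    [-0.575,-0.255,0]
  ],
  "rotation": [
    [0,0,-0.034],
    [0,0,-0.034],
    [0,0,-0.034],
    [0,0,-0.034],
    [0,0,-0.034],
    [0,0,-0.034],
    [0,0,-0.034],
    [0,0,-0.034]
  ],
  "hand": [-0.9,-0.9,-0.9,-0.9,-0.9,-0.9,-0.9,-0.9]
}}

```text
t: 16.7
tcp_pos: [0.3863, -0.1439, 0.1239]
tcp_rot: [-0.002, 0.719, 0.695, -0.001]
force: [0.9, -1.7, -1.7]
gripper_width: 0.0132
grip_force: 49.3
```

```bash
python3 - <<'E'
from h import *
plan((.357,-.2065,.126,88),(.357,-.2065,-.016,88))
E
```

```text
t 16.7 tcp [ 0.3863 -0.1439  0.1239] yaw 88.01 w 0.0132 f [ 0.9 -1.7 -1.7] g 49.3 j [-0.38  0.14  2.03 -0.    0.97 -0.35]
dp [-0.0848, -0.0362, -0.0028] rot [-0.0042, -0.0014, 0.0003] rows 1.4 0.0
dp [-0.085, -0.0355, 0.1865] rot [-0.0042, -0.0014, 0.0003] rows 3.1 0.0
```

{"name": "drive_tool", "arguments": {
  "dp": [
    [-0.085,-0.036,0],
    [-0.085,-0.036,0],
    [-0.085,-0.036,0.05],
    [-0.085,-0.036,0.1],
    [-0.085,-0.036,0.13],
    [-0.085,-0.036,0.13],
    [-0.085,-0.036,0.13]
  ],
  "rotation": [
    [0,0,0],
    [0,0,0],
    [0,0,0],
    [0,0,0],
    [0,0,0],
    [0,0,0],
    [0,0,0]
  ],
  "hand": [-0.9,-0.9,-0.9,-0.9,-0.9,-0.9,-0.9]
}}

```text
t: 17.4
tcp_pos: [0.359, -0.2054, 0.0274]
tcp_rot: [-0.001, 0.719, 0.695, -0.0]
force: [0.1, -0.5, -1.9]
gripper_width: 0.0134
grip_force: 49.3
```

```bash
python3 - <<'E'
from h import *
plan((.357,-.2065,-.016,88))
E
```

```text
t 17.4 tcp [ 0.359  -0.2054  0.0274] yaw 87.98 w 0.0134 f [ 0.1 -0.5 -1.9] g 49.3 j [-0.55  0.28  2.16 -0.    0.7  -0.51]
dp [-0.0016, -0.0025, 0.0579] rot [-0.0028, -0.0015, -0.0004] rows 0.9 0.0
```

{"name": "drive_tool", "arguments": {
  "dp": [
    [-0.001,-0.002,0.03],
    [-0.001,-0.002,0.045],
    [-0.001,-0.002,0.052],
    [-0.001,-0.002,0.056],
    [-0.001,-0.002,0.056]
  ],
  "rotation": [
    [0,0,0],
    [0,0,0],
    [0,0,0],
    [0,0,0],
    [0,0,0]
  ],
  "hand": [-0.9,-0.9,-0.9,-0.9,-0.9]
}}

```text
t: 17.9
tcp_pos: [0.3587, -0.2068, -0.0134]
tcp_rot: [0.001, 0.719, 0.695, 0.0]
force: [-0.3, 0.0, -1.2]
gripper_width: 0.0132
grip_force: 49.3
```

{"name": "drive_tool", "arguments": {
  "dp": [
    [0,0,0.003],
    [0,0,0.005],
    [0,0,0.005],
    [0,0,0.005],
    [0,0,0.005],
    [0,0,0.005],
    [0,0,-0.02],
    [0,0,-0.07]
  ],
  "rotation": [
    [0,0,0],
    [0,0,0],
    [0,0,0],
    [0,0,0],
    [0,0,0],
    [0,0,0],
    [0,0,0],
    [0,0,0]
  ],
  "hand": [-0.9,-0.9,-0.9,-0.1,-0.1,-0.1,-0.1,-0.1]
}}

```text
t: 18.7
tcp_pos: [0.3564, -0.2054, 0.0375]
tcp_rot: [-0.003, 0.719, 0.695, -0.001]
force: [0.5, -0.9, -0.3]
gripper_width: 0.0383
grip_force: 0.0
```

{"name": "drive_tool", "arguments": {
  "dp": [
    [0,0,-0.06],
    [0,0,-0.12],
    [0,0,-0.2],
    [0.4,0.06,-0.2],
    [0.4,0.06,-0.2],
    [0.4,0.06,-0.2],
    [0.4,0.06,-0.2],
    [0.4,0.06,-0.2]
  ],
  "rotation": [
    [0,0,0],
    [0,0,0],
    [0,0,0],
    [0,0,0.9],
    [0,0,0.9],
    [0,0,0.9],
    [0,0,0.9],
    [0,0,0.9]
  ],
  "hand": [-0.1,-0.1,-0.1,-0.1,0.6,0.6,0.6,0.6]
}}

```text
t: 19.5
tcp_pos: [0.3964, -0.008, 0.1855]
tcp_rot: [0.0, 0.894, 0.448, 0.0]
force: [0.4, -0.0, -0.5]
gripper_width: 0.0686
grip_force: 0.0
```

```bash
python3 - <<'E'
from h import *
plan((.401,.255,.18,10))
E
```

```text
t 19.5 tcp [ 0.3964 -0.008   0.1855] yaw 53.21 w 0.0686 f [ 0.4 -0.  -0.5] g 0.0 j [-0.05  0.05  1.96 -0.    1.13  0.59]
dp [0.2845, -0.2052, 0.0072] rot [0.0008, -0.0008, 0.9602] rows 5.3 5.0
```

{"name": "drive_tool", "arguments": {
  "dp": [
    [0.285,-0.205,0.005],
    [0.285,-0.205,0.005],
    [0.285,-0.205,0.005],
    [0.285,-0.205,0.005],
    [0.285,-0.205,0.005],
    [0.285,-0.205,0.005],
    [0.285,-0.205,0.005],
    [0.285,-0.205,0.005]
  ],
  "rotation": [
    [0,0,0.96],
    [0,0,0.96],
    [0,0,0.96],
    [0,0,0.96],
    [0,0,0.96],
    [0,0,0.96],
    [0,0,0.96],
    [0,0,0.96]
  ],
  "hand": [0.6,0.6,0.6,0.6,0.6,0.6,0.6,0.6]
}}

```text
t: 20.3
tcp_pos: [0.3997, 0.2549, 0.1811]
tcp_rot: [0.0, 0.996, 0.092, -0.0]
force: [0.4, 0.1, 0.1]
gripper_width: 0.0684
grip_force: 0.0
```

```bash
python3 - <<'E'
from h import *
plan((.401,.257,.03,10))
c=wrist("w9"); im=c["img"]; po=c["pose"]
hsv=cv2.cvtColor(im,cv2.COLOR_RGB2HSV).astype(int)
e=proj(c,[.401,.257,.019],po); print("expect",e)
m=(hsv[...,2]<70)
b,ce,st=blob(im,m,*e); print(ce,st)
# tan core: bright within
x0,y0,w,h=st[:4]; k,W=fit(c,b,.019,po); print(k)
sub=hsv[y0:y0+h,x0:x0+w]; t=(sub[...,1]>60)&(sub[...,2]>110); ys,xs=np.nonzero(t); print("inner bright",xs.mean()+x0,ys.mean()+y0,len(xs))
print(cv2.cvtColor(im,cv2.COLOR_RGB2GRAY)[y0-4:y0+h+4:2,x0-4:x0+w+4:2])
E
```

```text
t 20.3 tcp [0.3997 0.2549 0.1811] yaw 10.54 w 0.0684 f [0.4 0.1 0.1] g 0.0 j [ 0.54  0.18  1.82 -0.    1.14  1.93]
dp [0.0023, -0.0025, 0.2015] rot [0.0006, 0.0006, 0.012] rows 3.0 0.1
expect [252.75523028 167.1482032 ]
[254.97674419 162.62325581] [237 145  39  41 430]
((403.74993896484375, 253.95489501953125), (50.15770721435547, 50.11339569091797), 55.823585510253906)
inner bright 256.44632206759445 165.80715705765408 1006
[[195 201 203 199 199 202 202 204 205 203 199 195 198 208 210 211 205 203
  200 204 209 206 208 207]
 [196 204 204 198 199 196 197 148 131 188 196 189 190 200 206 209 204 203
  200 203 202 196 200 202]
 [198 207 207 190 124 112 111 111  93  57  45  43  57  73 115 181 200 204
  203 197 198 196 198 200]
 [197 200 130 114 108 107  86  42  37  48  51  50  52  46  43  40  80 187
  199 198 196 195 195 194]
 [192 120 110 110 108  64  37  55  49  50  51  52  54  55  54  54  52  56
  158 196 194 191 188 186]
 [123 110 109 111  66  50  51  54  52  54  60  71  69  57  53  53  56  51
   53 161 195 190 183 183]
 [108 108 107  87  49  46  50  57 110 222 227 233 225 228 177  86
[... 1154 characters left out ...]
92 111  62  51  52 128 227 172 134 123 124 127 128 126 159 230  82
   54  57 119 178 180 145]
 [206 202 192 129  60  54  53  86 183 206 168 149 149 179 221 181  64  51
   54 102 175 176 181 116]
 [200 198 198 197 181  76  55  54  54  84 105 129 125 108  70  55  53  56
  108 182 179 183 179  96]
 [200 199 196 199 195 186  90  57  53  55  56  55  52  52  55  55  69 132
  191 189 183 189 183  78]
 [202 197 200 199 199 199 201 166  92  68  58  53  59  63  85 137 194 198
  193 189 188 197 161  75]
 [198 191 193 197 199 200 200 203 204 196 188 114 183 188 197 199 196 196
  192 190 195 204 130  76]
 [193 187 191 192 202 201 203 206 204 202 196 187 190 192 197 197 196 193
  192 192 200 203 113  80]]
```

{"name": "drive_tool", "arguments": {
  "dp": [
    [0.004,0.003,0.06],
    [0.004,0.003,0.12],
    [0.004,0.003,0.18],
    [0.004,0.003,0.22],
    [0.004,0.003,0.25],
    [0.004,0.003,0.262],
    [0.004,0.003,0.27],
    [0.004,0.003,0.27]
  ],
  "rotation": [
    [0,0,0],
    [0,0,0],
    [0,0,0],
    [0,0,0],
    [0,0,0],
    [0,0,0],
    [0,0,0],
    [0,0,0]
  ],
  "hand": [0.6,0.6,0.6,0.6,0.6,0.6,0.6,0.6]
}}

```text
t: 21.15
tcp_pos: [0.4038, 0.2515, -0.0208]
tcp_rot: [0.0, 0.996, 0.089, 0.0]
force: [0.9, -0.1, -0.6]
gripper_width: 0.0687
grip_force: 0.0
```

{"name": "drive_tool", "arguments": {
  "dp": [
    [0,0,0],
    [0,0,0],
    [0,0,0],
    [0,0,0],
    [0,0,0]
  ],
  "rotation": [
    [0,0,0],
    [0,0,0],
    [0,0,0],
    [0,0,0],
    [0,0,0]
  ],
  "hand": [0,0,0,0,0],
  "newtons": 30
}}

```text
t: 21.65
tcp_pos: [0.4043, 0.2523, -0.0197]
tcp_rot: [-0.0, 0.996, 0.09, 0.001]
force: [0.3, -2.0, 7.4]
gripper_width: 0.051
grip_force: 31.0
```

{"name": "drive_tool", "arguments": {
  "dp": [
    [0,0,-0.04],
    [0,0,-0.1],
    [0,0,-0.16],
    [0,0,-0.19],
    [0,0,-0.19]
  ],
  "rotation": [
    [0,0,0],
    [0,0,0],
    [0,0,0],
    [0,0,0],
    [0,0,0]
  ],
  "hand": [0,0,0,0,0]
}}

```text
t: 22.15
tcp_pos: [0.4057, 0.2536, 0.1256]
tcp_rot: [-0.002, 0.996, 0.09, 0.004]
force: [-0.6, -0.1, -1.2]
gripper_width: 0.051
grip_force: 32.0
```

```bash
python3 - <<'E'
from h import *
plan((.4275,-.251,.12,10))
E
```

```text
t 22.15 tcp [0.4057 0.2536 0.1256] yaw 10.32 w 0.051 f [-0.6 -0.1 -1.2] g 32.0 j [ 0.53  0.23  1.9  -0.    1.    1.93]
dp [-0.092, 0.6671, 0.0044] rot [-0.0042, -0.0115, 0.0072] rows 10.1 0.1
```

{"name": "drive_tool", "arguments": {
  "dp": [
    [-0.09,0.666,0],
    [-0.09,0.666,0],
    [-0.09,0.666,0],
    [-0.09,0.666,0],
    [-0.09,0.666,0],
    [-0.09,0.666,0],
    [-0.09,0.666,0],
    [-0.09,0.666,0]
  ],
  "rotation": [
    [0,0,0],
    [0,0,0],
    [0,0,0],
    [0,0,0],
    [0,0,0],
    [0,0,0],
    [0,0,0],
    [0,0,0]
  ],
  "hand": [0,0,0,0,0,0,0,0]
}}

```text
t: 22.95
tcp_pos: [0.4206, -0.1492, 0.1206]
tcp_rot: [-0.0, 0.996, 0.09, -0.001]
force: [1.8, 1.5, -1.1]
gripper_width: 0.0507
grip_force: 32.0
```

```bash
python3 - <<'E'
from h import *
plan((.4275,-.251,.12,10),(.4275,-.251,-.01,10))
E
```

```text
t 22.95 tcp [ 0.4206 -0.1492  0.1206] yaw 10.3 w 0.0507 f [ 1.8  1.5 -1.1] g 32.0 j [-0.37  0.2   1.97  0.    0.98  1.02]
dp [-0.0152, 0.1352, 0.0007] rot [-0.001, 0.0013, 0.0067] rows 2.0 0.0
dp [-0.015, 0.1353, 0.174] rot [-0.001, 0.0013, 0.0067] rows 3.3 0.0
```

{"name": "drive_tool", "arguments": {
  "dp": [
    [-0.015,0.135,0],
    [-0.015,0.135,0],
    [-0.015,0.135,0],
    [-0.015,0.135,0.06],
    [-0.015,0.135,0.12],
    [-0.015,0.135,0.15],
    [-0.015,0.135,0.165],
    [-0.015,0.135,0.165]
  ],
  "rotation": [
    [0,0,0],
    [0,0,0],
    [0,0,0],
    [0,0,0],
    [0,0,0],
    [0,0,0],
    [0,0,0],
    [0,0,0]
  ],
  "hand": [0,0,0,0,0,0,0,0]
}}

```text
t: 23.75
tcp_pos: [0.4275, -0.2479, -0.0038]
tcp_rot: [-0.001, 0.996, 0.09, -0.002]
force: [0.7, 0.4, -0.1]
gripper_width: 0.0509
grip_force: 32.0
```

{"name": "drive_tool", "arguments": {
  "dp": [
    [0,0,0.005],
    [0,0,0.01],
    [0,0,0.01]
  ],
  "rotation": [
    [0,0,0],
    [0,0,0],
    [0,0,0]
  ],
  "hand": [0,0,0]
}}

```text
t: 24.05
tcp_pos: [0.4291, -0.2493, -0.0092]
tcp_rot: [0.0, 0.996, 0.09, 0.001]
force: [-0.1, 0.2, -0.9]
gripper_width: 0.0509
grip_force: 32.1
```

{"name": "drive_tool", "arguments": {
  "dp": [
    [0,0,0.004],
    [0,0,0.004],
    [0,0,0.004],
    [0,0,0.004],
    [0,0,0.004],
    [0,0,-0.02],
    [0,0,-0.08],
    [0,0,-0.14]
  ],
  "rotation": [
    [0,0,0],
    [0,0,0],
    [0,0,0],
    [0,0,0],
    [0,0,0],
    [0,0,0],
    [0,0,0],
    [0,0,0]
  ],
  "hand": [0,0,0.5,0.5,0.5,0.5,0.5,0.5]
}}

```text
t: 24.85
tcp_pos: [0.4279, -0.2487, 0.0958]
tcp_rot: [-0.001, 0.996, 0.09, -0.001]
force: [2.0, -0.2, -0.7]
gripper_width: 0.0638
grip_force: 0.0
```

{"name": "drive_tool", "arguments": {
  "dp": [
    [0,0,-0.06],
    [0,0,-0.12],
    [-0.04,-0.5,-0.12],
    [-0.04,-0.5,-0.12],
    [-0.04,-0.5,-0.12],
    [-0.04,-0.5,-0.12],
    [-0.04,-0.5,-0.12],
    [-0.04,-0.5,-0.12]
  ],
  "rotation": [
    [0,0,0],
    [0,0,0],
    [0,0,-0.95],
    [0,0,-0.95],
    [0,0,-0.95],
    [0,0,-0.95],
    [0,0,-0.95],
    [0,0,-0.95]
  ],
  "hand": [0.5,0.5,0.85,0.85,0.85,0.85,0.85,0.85]
}}

```text
t: 25.65
tcp_pos: [0.3507, 0.0424, 0.1854]
tcp_rot: [0.0, 0.894, 0.447, 0.001]
force: [1.6, 0.5, 0.3]
gripper_width: 0.0789
grip_force: 0.0
```

```bash
python3 - <<'E'
from h import *
plan((.594,.355,.17,103))
E
```

```text
t 25.65 tcp [0.3507 0.0424 0.1854] yaw 53.14 w 0.0789 f [1.6 0.5 0.3] g 0.0 j [ 0.09 -0.02  2.03  0.    1.13  0.73]
dp [0.5281, 0.0095, 0.021] rot [0.0014, -0.0005, -1.1081] rows 7.9 5.8
```

{"name": "drive_tool", "arguments": {
  "dp": [
    [0.528,0.01,0.02],
    [0.528,0.01,0.02],
    [0.528,0.01,0.02],
    [0.528,0.01,0.02],
    [0.528,0.01,0.02],
    [0.528,0.01,0.02],
    [0.528,0.01,0.02],
    [0.528,0.01,0.02]
  ],
  "rotation": [
    [0,0,-1],
    [0,0,-1],
    [0,0,-1],
    [0,0,-1],
    [0,0,-1],
    [0,0,-1],
    [0,0,-1],
    [0,0,-1]
  ],
  "hand": [0.85,0.85,0.85,0.85,0.85,0.85,0.85,0.85]
}}

```text
t: 26.45
tcp_pos: [0.5966, 0.3547, 0.1697]
tcp_rot: [0.0, 0.655, 0.755, -0.0]
force: [0.6, 0.2, -0.2]
gripper_width: 0.0795
grip_force: 0.0
```

{"name": "drive_tool", "arguments": {
  "dp": [
    [0,0,0],
    [0,0,0]
  ],
  "rotation": [
    [0,0,-0.1],
    [0,0,-0.1]
  ],
  "hand": [0.85,0.85]
}}

```text
t: 26.65
tcp_pos: [0.5956, 0.3536, 0.1686]
tcp_rot: [-0.0, 0.625, 0.781, -0.001]
force: [-0.4, 0.2, -0.3]
gripper_width: 0.079
grip_force: 0.0
```

```bash
python3 - <<'E'
from h import *
c=wrist("w10"); plan()
t=r.read_camera("top")
# one montage: wrist view left, yellow tray from top right
a=cv2.resize(c["img"][:,:,::-1],(480,360)); b=cv2.resize(t["img"][175:245,320:405,::-1],(316,260),interpolation=cv2.INTER_CUBIC)
m=np.zeros((360,800,3),np.uint8); m[:,:480]=a; m[:260,484:]=b; cv2.imwrite("pics/m10.png",m)
E
```

```text
t 26.7 tcp [0.5953 0.3528 0.1693] yaw 102.5 w 0.0787 f [0.5 0.5 0.9] g 0.0 j [ 0.52  0.53  1.32 -0.    1.3   0.3 ]
```

View pics/m10.png

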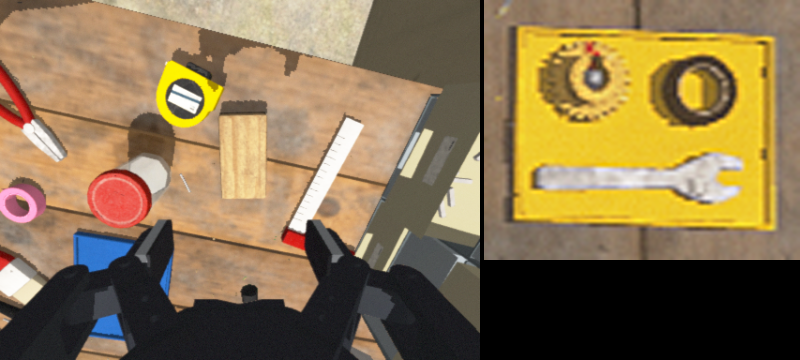

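The right panel shows the yellow kit in order: gear seated on the post, tape and spanner inside the lip. In the left panel the block top is at (221..266, 114..198), aligned with the tool.

```bash
python3 - <<'E'
from h import *
c=pickle.load(open("pics/w10.pkl","rb")); po=c["pose"]
X=ray(c,np.array([[221,113],[266,114],[266,198],[221,197]])*1.0667,.032,po)[:,:2]; print(X.round(4),X.mean(0).round(4))
d=X[0]-X[3]; e=X[1]-X[2]; print([ (np.linalg.norm(v).round(4),np.degrees(np.arctan2(v[1],v[0])).round(1)) for v in (d,e)])
L=ray(c,[[120*1.0667,197*1.0667]],.099,po); print("lid",L)
b=ray(c,np.array([[75,231],[173,235]])*1.0667,.011,po); print("blue",b)
plan((*X.mean(0),-.015,102.5))
t=pickle.load(open("pics/top7.pkl","rb"))
E
```

```text
[[0.5623 0.4071]
 [0.6149 0.4176]
 [0.6418 0.313 ]
 [0.5834 0.3015]] [0.6006 0.3598]
[(np.float64(0.1077), np.float64(101.3)), (np.float64(0.1079), np.float64(104.4))]
lid [[0.48085408 0.30636483 0.099     ]]
blue [[0.38342026 0.1926285  0.011     ]
 [0.52593868 0.21768295 0.011     ]]
t 26.75 tcp [0.5952 0.3523 0.1699] yaw 102.46 w 0.0789 f [-0.4 -0.  -0. ] g 0.0 j [ 0.52  0.53  1.32 -0.    1.3   0.3 ]
dp [0.0083, 0.0094, 0.2466] rot [-0.0012, 0.0007, -0.0008] rows 3.7 0.0
```

{"name": "drive_tool", "arguments": {
  "dp": [
    [0.007,0.006,0.06],
    [0.007,0.006,0.12],
    [0.007,0.006,0.18],
    [0.007,0.006,0.22],
    [0.007,0.006,0.245],
    [0.007,0.006,0.255],
    [0.007,0.006,0.255]
  ],
  "rotation": [
    [0,0,0],
    [0,0,0],
    [0,0,0],
    [0,0,0],
    [0,0,0],
    [0,0,0],
    [0,0,0]
  ],
  "hand": [0.85,0.85,0.85,0.85,0.85,0.85,0.85]
}}

```text
t: 27.45
tcp_pos: [0.5984, 0.358, -0.0212]
tcp_rot: [-0.0, 0.626, 0.78, -0.001]
force: [0.4, -0.3, 0.1]
gripper_width: 0.0786
grip_force: 0.0
```

{"name": "drive_tool", "arguments": {
  "dp": [
    [0,0,0],
    [0,0,0],
    [0,0,0],
    [0,0,0],
    [0,0,0]
  ],
  "rotation": [
    [0,0,0],
    [0,0,0],
    [0,0,0],
    [0,0,0],
    [0,0,0]
  ],
  "hand": [0.1,0.1,0.1,0.1,0.1],
  "newtons": 50
}}

```text
t: 27.95
tcp_pos: [0.6002, 0.3595, -0.0187]
tcp_rot: [0.001, 0.626, 0.78, 0.002]
force: [-1.2, -0.2, 6.6]
gripper_width: 0.0594
grip_force: 56.1
```

{"name": "drive_tool", "arguments": {
  "dp": [
    [0,0,-0.04],
    [0,0,-0.1],
    [0,0,-0.16],
    [0,0,-0.21],
    [0,0,-0.21]
  ],
  "rotation": [
    [0,0,0],
    [0,0,0],
    [0,0,0],
    [0,0,0],
    [0,0,0]
  ],
  "hand": [0.1,0.1,0.1,0.1,0.1]
}}

```text
t: 28.45
tcp_pos: [0.6021, 0.3608, 0.1441]
tcp_rot: [0.003, 0.626, 0.78, 0.006]
force: [0.3, -0.3, -1.0]
gripper_width: 0.0596
grip_force: 55.4
```

```bash
python3 - <<'E'
from h import *
plan((.4885,.113,.14,91.3),(.4885,.113,-.01,91.3))
E
```

```text
t 28.45 tcp [0.6021 0.3608 0.1441] yaw 102.55 w 0.0596 f [ 0.3 -0.3 -1. ] g 55.4 j [ 0.52  0.55  1.34 -0.    1.24  0.3 ]
dp [-0.2896, -0.2197, 0.0014] rot [0.0161, -0.0068, 0.25] rows 5.5 1.3
dp [-0.2904, -0.2223, 0.2014] rot [0.0161, -0.0068, 0.25] rows 6.3 1.3
```

{"name": "drive_tool", "arguments": {
  "dp": [
    [-0.289,-0.219,0],
    [-0.289,-0.219,0],
    [-0.289,-0.219,0],
    [-0.289,-0.219,0],
    [-0.289,-0.219,0],
    [-0.289,-0.219,0],
    [-0.289,-0.219,0],
    [-0.289,-0.219,0.05]
  ],
  "rotation": [
    [0,0,0.25],
    [0,0,0.25],
    [0,0,0.25],
    [0,0,0.25],
    [0,0,0.25],
    [0,0,0.25],
    [0,0,0.25],
    [0,0,0.25]
  ],
  "hand": [0.1,0.1,0.1,0.1,0.1,0.1,0.1,0.1]
}}

```text
t: 29.25
tcp_pos: [0.49, 0.1124, 0.1025]
tcp_rot: [0.003, 0.7, 0.715, 0.005]
force: [1.0, -0.4, -1.4]
gripper_width: 0.0593
grip_force: 55.4
```

```bash
python3 - <<'E'
from h import *
plan((.4885,.113,-.012,91.3))
c=wrist("w11"); po=c["pose"]; im=c["img"]
hsv=cv2.cvtColor(im,cv2.COLOR_RGB2HSV).astype(int)
m=(abs(hsv[...,0]-108)<12)&(hsv[...,1]>140)&(hsv[...,2]>60)
n,l,st,ce=cv2.connectedComponentsWithStats(m.astype(np.uint8))
for i in range(1,n):
    if st[i,4]>200: print(st[i].tolist())
ys,xs=np.nonzero(m); sel=(ys<250)
W=ray(c,np.c_[xs[sel],ys[sel]],.011,po)
print("blue extents",W[:,:2].min(0),W[:,:2].max(0))
E
```

```text
t 29.25 tcp [0.49   0.1124 0.1025] yaw 91.22 w 0.0593 f [ 1.  -0.4 -1.4] g 55.4 j [0.2  0.29 1.89 0.   0.95 0.18]
dp [0.0005, -0.0039, 0.1527] rot [0.0156, -0.0034, -0.0018] rows 2.3 0.1
[138, 104, 157, 160, 10409]
blue extents [0.38095999 0.03534872] [0.52915287 0.19041202]
```

{"name": "drive_tool", "arguments": {
  "dp": [
    [0.01,-0.006,0.03],
    [0.01,-0.006,0.08],
    [0.01,-0.006,0.12],
    [0.01,-0.006,0.14],
    [0.01,-0.006,0.145],
    [0.01,-0.006,0.145]
  ],
  "rotation": [
    [0,0,0],
    [0,0,0],
    [0,0,0],
    [0,0,0],
    [0,0,0],
    [0,0,0]
  ],
  "hand": [0.1,0.1,0.1,0.1,0.1,0.1]
}}

```text
t: 29.9
tcp_pos: [0.4811, 0.1196, -0.0102]
tcp_rot: [-0.0, 0.699, 0.715, -0.0]
force: [-0.3, -0.2, -1.4]
gripper_width: 0.0594
grip_force: 55.3
```

{"name": "drive_tool", "arguments": {
  "dp": [
    [0,0.003,0.003],
    [0,0.003,0.004],
    [0,0.003,0.004],
    [0,0.003,0.004],
    [0,0.003,0.004],
    [0,0.003,-0.03],
    [0,0.003,-0.09],
    [0,0.003,-0.15]
  ],
  "rotation": [
    [0,0,0],
    [0,0,0],
    [0,0,0],
    [0,0,0],
    [0,0,0],
    [0,0,0],
    [0,0,0],
    [0,0,0]
  ],
  "hand": [0.1,0.1,0.6,0.6,0.6,0.6,0.6,0.8]
}}

```text
t: 30.7
tcp_pos: [0.4825, 0.1189, 0.1037]
tcp_rot: [-0.0, 0.699, 0.715, -0.001]
force: [1.8, 0.2, 0.3]
gripper_width: 0.0764
grip_force: 0.0
```

{"name": "drive_tool", "arguments": {
  "dp": [
    [0,0,-0.06],
    [0,0,-0.12],
    [0.1,-0.01,-0.15],
    [0.245,-0.01,-0.15],
    [0.245,-0.01,-0.15],
    [0.245,-0.01,-0.15],
    [0.245,-0.01,-0.15],
    [0.245,-0.01,-0.15]
  ],
  "rotation": [
    [0,0,0.9],
    [0,0,0.9],
    [0,0,0.9],
    [0,0,0.9],
    [0,0,0.9],
    [0,0,0.9],
    [0,0,0.9],
    [0,0,0.9]
  ],
  "hand": [0.8,1,1,1,1,1,1,1]
}}

```text
t: 31.5
tcp_pos: [0.4711, 0.303, 0.2149]
tcp_rot: [0.0, 0.903, 0.43, -0.0]
force: [-1.6, 0.1, -0.0]
gripper_width: 0.0852
grip_force: 0.0
```

```bash
python3 - <<'E'
from h import *
plan((.477,.305,.21,10))
E
```

```text
t 31.5 tcp [0.4711 0.303  0.2149] yaw 50.94 w 0.0852 f [-1.6  0.1 -0. ] g 0.0 j [ 0.55  0.29  1.58 -0.    1.27  1.23]
dp [0.007, 0.0045, 0.0065] rot [0.0008, 0.0011, 0.9097] rows 0.2 4.8
```

{"name": "drive_tool", "arguments": {
  "dp": [
    [0.007,0.005,0.006],
    [0.007,0.005,0.006],
    [0.007,0.005,0.006],
    [0.007,0.005,0.006],
    [0.007,0.005,0.006],
    [0.007,0.005,0.006],
    [0.007,0.005,0.006]
  ],
  "rotation": [
    [0,0,0.91],
    [0,0,0.91],
    [0,0,0.91],
    [0,0,0.91],
    [0,0,0.91],
    [0,0,0.91],
    [0,0,0.91]
  ],
  "hand": [1,1,1,1,1,1,1]
}}

```text
t: 32.2
tcp_pos: [0.4779, 0.303, 0.2107]
tcp_rot: [0.0, 0.996, 0.086, -0.0]
force: [-0.8, 0.6, 0.2]
gripper_width: 0.0857
grip_force: 0.0
```

```bash
python3 - <<'E'
from h import *
c=wrist("w12"); po=c["pose"]; hsv=cv2.cvtColor(c["img"],cv2.COLOR_RGB2HSV).astype(int)
e=proj(c,[.477,.305,.099],po)
m=((hsv[...,0]<8)|(hsv[...,0]>172))&(hsv[...,1]>100)&(hsv[...,2]>60)
b,ce,st=blob(c["img"],m,*e); print("exp",e,"got",ce,st)
rc,W=fit(c,b,.099,po); print(rc, cv2.minEnclosingCircle((W*1000).astype(np.float32)))
plan((*(np.array(rc[0])/1000),.042,10))
E
```

```text
exp [252.18140757 179.35515539] got [256.29246388 176.67746974] [ 228  149   57   57 2561]
((479.33447265625, 301.1129455566406), (63.43037414550781, 61.63679885864258), 9.844391822814941) ((479.6866455078125, 300.7428894042969), 32.42420196533203)
t 32.25 tcp [0.4779 0.3033 0.2107] yaw 9.9 w 0.0858 f [0.4 0.5 0.2] g 0.0 j [ 0.55  0.3   1.57 -0.    1.27  1.94]
dp [0.0014, 0.0031, 0.225] rot [0.0005, 0.0002, -0.0022] rows 3.4 0.0
```

{"name": "drive_tool", "arguments": {
  "dp": [
    [0.001,0.003,0.05],
    [0.001,0.003,0.1],
    [0.001,0.003,0.15],
    [0.001,0.003,0.18],
    [0.001,0.003,0.2],
    [0.001,0.003,0.215],
    [0.001,0.003,0.222],
    [0.001,0.003,0.222]
  ],
  "rotation": [
    [0,0,0],
    [0,0,0],
    [0,0,0],
    [0,0,0],
    [0,0,0],
    [0,0,0],
    [0,0,0],
    [0,0,0]
  ],
  "hand": [1,1,1,1,1,1,1,1]
}}

```text
t: 33.05
tcp_pos: [0.4789, 0.302, 0.0439]
tcp_rot: [0.0, 0.996, 0.086, -0.0]
force: [1.0, 0.0, 0.1]
gripper_width: 0.0853
grip_force: 0.0
```

{"name": "drive_tool", "arguments": {
  "dp": [
    [0,0,0],
    [0,0,0],
    [0,0,0],
    [0,0,0],
    [0,0,0]
  ],
  "rotation": [
    [0,0,0],
    [0,0,0],
    [0,0,0],
    [0,0,0],
    [0,0,0]
  ],
  "hand": [0.2,0.2,0.2,0.2,0.2],
  "newtons": 60
}}

```text
t: 33.55
tcp_pos: [0.4798, 0.3025, 0.0457]
tcp_rot: [-0.0, 0.996, 0.086, 0.001]
force: [-0.6, -1.4, 5.8]
gripper_width: 0.0626
grip_force: 65.1
```

{"name": "drive_tool", "arguments": {
  "dp": [
    [0,0,-0.03],
    [0,0,-0.08],
    [0,0,-0.12],
    [0,0,-0.12]
  ],
  "rotation": [
    [0,0,0],
    [0,0,0],
    [0,0,0],
    [0,0,0]
  ],
  "hand": [0.2,0.2,0.2,0.2]
}}

```text
t: 33.95
tcp_pos: [0.4814, 0.3038, 0.1384]
tcp_rot: [-0.002, 0.996, 0.086, 0.004]
force: [1.0, -0.0, -2.0]
gripper_width: 0.0625
grip_force: 67.2
```

```bash
python3 - <<'E'
from h import *
plan((.425,.037,.136,10),(.425,.037,.052,10))
E
```

```text
t 33.95 tcp [0.4814 0.3038 0.1384] yaw 9.86 w 0.0625 f [ 1. -0. -2.] g 67.2 j [ 0.54  0.35  1.69 -0.    1.09  1.94]
dp [-0.135, 0.3376, 0.0009] rot [-0.0043, -0.0113, -0.003] rows 5.5 0.1
dp [-0.136, 0.3379, 0.1129] rot [-0.0043, -0.0113, -0.003] rows 5.7 0.1
```

{"name": "drive_tool", "arguments": {
  "dp": [
    [-0.134,0.337,0],
    [-0.134,0.337,0],
    [-0.134,0.337,0],
    [-0.134,0.337,0],
    [-0.134,0.337,0],
    [-0.134,0.337,0],
    [-0.134,0.337,0],
    [-0.134,0.337,0.04]
  ],
  "rotation": [
    [0,0,0],
    [0,0,0],
    [0,0,0],
    [0,0,0],
    [0,0,0],
    [0,0,0],
    [0,0,0],
    [0,0,0]
  ],
  "hand": [0.2,0.2,0.2,0.2,0.2,0.2,0.2,0.2]
}}

```text
t: 34.75
tcp_pos: [0.426, 0.0359, 0.1058]
tcp_rot: [-0.0, 0.996, 0.085, 0.004]
force: [0.4, 0.7, -3.9]
gripper_width: 0.0625
grip_force: 67.8
```

{"name": "drive_tool", "arguments": {
  "dp": [
    [0,0,0.02],
    [0,0,0.04],
    [0,0,0.055],
    [0,0,0.06],
    [0,0,0.06]
  ],
  "rotation": [
    [0,0,0],
    [0,0,0],
    [0,0,0],
    [0,0,0],
    [0,0,0]
  ],
  "hand": [0.2,0.2,0.2,0.2,0.2]
}}

```text
t: 35.25
tcp_pos: [0.4225, 0.0365, 0.0583]
tcp_rot: [-0.0, 0.996, 0.086, -0.001]
force: [1.1, 0.2, -3.1]
gripper_width: 0.0625
grip_force: 67.7
```

{"name": "drive_tool", "arguments": {
  "dp": [
    [0,0,0.004],
    [0,0,0.007],
    [0,0,0.008],
    [0,0,0.008]
  ],
  "rotation": [
    [0,0,0],
    [0,0,0],
    [0,0,0],
    [0,0,0]
  ],
  "hand": [0.2,0.2,0.2,0.2]
}}

```text
t: 35.65
tcp_pos: [0.4232, 0.036, 0.0533]
tcp_rot: [0.0, 0.996, 0.086, 0.0]
force: [-0.8, 0.2, -3.1]
gripper_width: 0.0621
grip_force: 67.7
```

Lower 2 mm more, release gently, and rise.

{"name": "drive_tool", "arguments": {
  "dp": [
    [0,0,0.002],
    [0,0,0.003],
    [0,0,0.003],
    [0,0,0.003],
    [0,0,0.003],
    [0,0,0.003],
    [0,0,0.003]
  ],
  "rotation": [
    [0,0,0],
    [0,0,0],
    [0,0,0],
    [0,0,0],
    [0,0,0],
    [0,0,0],
    [0,0,0]
  ],
  "hand": [0.2,0.2,0.6,0.8,1,1,1]
}}

```text
t: 36.35
tcp_pos: [0.4232, 0.036, 0.0509]
tcp_rot: [0.0, 0.996, 0.086, 0.0]
force: [0.1, 0.9, 0.6]
gripper_width: 0.0851
grip_force: 0.0
```

{"name": "drive_tool", "arguments": {
  "dp": [
    [0,0,-0.02],
    [0,0,-0.06],
    [0,0,-0.12],
    [0,0,-0.18],
    [0,0,-0.25],
    [-0.08,0,-0.25],
    [-0.08,0,-0.25],
    [-0.08,0,-0.25]
  ],
  "rotation": [
    [0,0,0],
    [0,0,0],
    [0,0,0],
    [0,0,0],
    [0,0,0],
    [0,0,0],
    [0,0,0],
    [0,0,0]
  ],
  "hand": [1,1,1,1,1,1,1,1]
}}

```text
t: 37.15
tcp_pos: [0.3625, 0.0255, 0.2385]
tcp_rot: [0.0, 0.996, 0.086, 0.0]
force: [1.1, -0.3, -0.8]
gripper_width: 0.0852
grip_force: 0.0
```

```bash
python3 - <<'E'
from h import *
plan()
s=r.read_camera("side"); c=wrist("w13"); t=r.read_camera("top")
m=np.zeros((600,800,3),np.uint8)
m[:300,:400]=cv2.resize(c["img"][:,:,::-1],(400,300)); m[:300,400:]=cv2.resize(t["img"][120:300,120:410,::-1],(400,300))
m[300:,:]=cv2.resize(s["img"][140:300,100:400,::-1],(800,427))[60:360]
cv2.imwrite("pics/m13.png",m)
E
```

```text
t 37.15 tcp [0.3625 0.0255 0.2385] yaw 9.83 w 0.0852 f [ 1.1 -0.3 -0.8] g 0.0 j [ 0.04 -0.05  1.92 -0.    1.27  1.44]
```

View pics/m13.png

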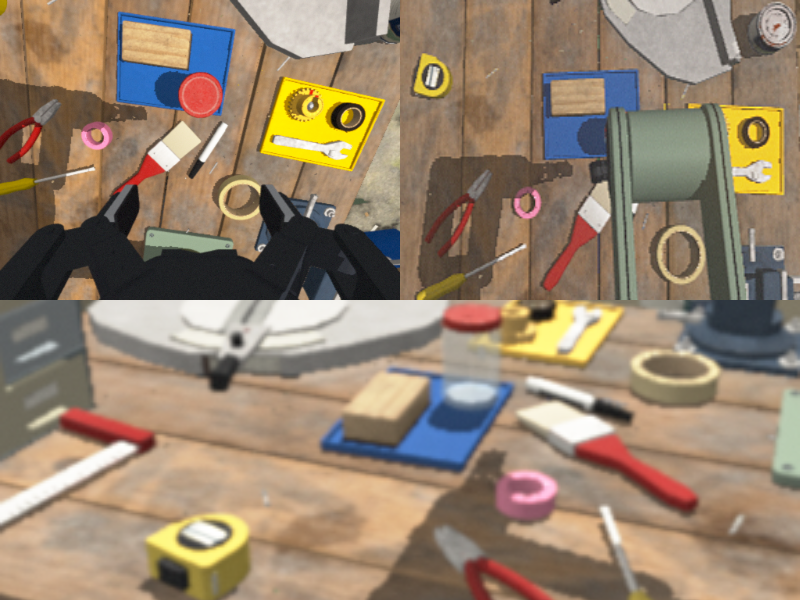

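```bash
python3 - <<'E'
from h import *
c=pickle.load(open("pics/w13.pkl","rb")); po=c["pose"]; hsv=cv2.cvtColor(c["img"],cv2.COLOR_RGB2HSV).astype(int)
m=((hsv[...,0]<8)|(hsv[...,0]>172))&(hsv[...,1]>100)&(hsv[...,2]>60)
b,ce,st=blob(c["img"],m,256,122); rc,W=fit(c,b,.105,po); print("lid",rc,st)
m=(abs(hsv[...,0]-108)<12)&(hsv[...,1]>140)&(hsv[...,2]>50); b2,ce,st=blob(c["img"],m,220,80)
m2=cv2.morphologyEx((b2|b).astype(np.uint8),cv2.MORPH_CLOSE,np.ones((9,9)))
rc2,W2=fit(c,b2,.011,po); print("tray",rc2)
o=(np.array(rc[0])-rc2[0]); 
for a in (rc2[2],rc2[2]-90): print(a,R.from_euler("z",-a,degrees=True).apply([*o,0])[:2])
E
```

```text
lid ((422.23321533203125, 33.71037673950195), (61.31968307495117, 62.14413833618164), 9.774897575378418) [ 228   93   57   58 2592]
tray ((457.6951904296875, 88.64598083496094), (147.809326171875, 197.58006286621094), 2.0875155925750732)
2.0875155925750732 [-37.43952304 -53.60740984]
-87.91248440742493 [ 53.60740984 -37.43952304]
```

The jar stands inside the lip: its centre is at about (−37, −54) mm in tray coordinates, and the descent showed no contact above lip height. Both kits look complete, and the tape measure and pliers have not moved.

```bash
python3 -c "
from cell import r
print(r.sign_off())"
```

```text
the job is handed in; nothing more can be done
None
```

I made up both kits and handed the job in at about 37 s; the last pictures showed all five items in place, with the jar closest to its tray lip (about 3 mm measured clearance) and the tape measure and pliers where they were.

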